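Load the drying box and shut its window

TASK

Get the drying box going for the freshly woven pots: lay the brush and the lath that lie across the open box lengthwise in the tool tray, and stand every pot from the round board upright in the box, flat on its floor, one to a compartment. Then push the sliding window fully shut until its hook clicks down behind the pin, and after that press the start button. Do not push the other things on the table about.

Things in the scene. Friction and masses are not known exactly. Their poses are not given: they have to be found in the camera images.
- dryer: The drying box, a low fixed bench machine, light grey. Origin on the table under the middle of its chamber; z up, +y the way the window slides shut. At -y the blower housing (y -387 to -125 mm, 96 mm high), where the open window is parked; at +y the latch end (y 125 to 197 mm, 98 mm high; latch bracket up to 142 mm). At -x the control ledge (x -181 to -125, y +-150 mm, 72 mm high).
- chamber (a point): Middle of the chamber floor, 25 mm above the table; axes as the dryer's. The chamber is an open-topped well, x and y from -113 to +113 mm inside; its walls, 12 mm thick, rise 75 mm above the floor. Two steel ribs, 3 mm thick and 12 mm high, cross on the floor along x = 0 and y = 0 and make four equal compartments, centred at x, y = +-57 mm.
- window (a joint): Sliding window, clear pane in an aluminium frame, 250 x 250 mm; frame top 115.5, pane top 109.5, underside 101.5 mm above the table. Value in m along the dryer's +y: 0 open (starts at 0 to 0.012), 0.262 shut and caught, 0.267 hard stop. Friction 2.5 N; in the last 10 mm a rubber bumper (up to 6 N) and the hook (2 N) push back; it stays where it is left unless the bumper returns it.
- window_bar (a point): Centre of the window's pull bar: a dark steel bar, 14 mm thick, 94 mm long along the dryer's x, on two 10 mm posts 76 mm apart, centred at x -75 mm in the dryer's frame. It stands over the window's leading (+y) edge, its centre 152.5 mm above the table, 30 mm of free height under it over the frame, 36 mm over the pane behind it. Push it to the dryer's +y from behind, or pinch it from above.
- hook (a joint): Latch: a spring hook hinged on the latch end. Angle in rad, 0 down, positive lifted. A pin on the window's leading edge lifts its ramped nose by 0.15 rad as the window comes home; it then snaps down behind the pin (click) and holds. Caught: window beyond 0.2585 m and hook below 0.04 rad.
- hook_nose (a point): The nose of the latch hook, steel, 13 mm wide; about 123 mm above the table when down, at x 0, y 105 mm in the dryer's frame. The hook's arm runs from it 70 mm towards +y to its hinge, its top at 144 mm.
- start (a joint): Start button on the control ledge, white, 26 mm across, in a black collar. Value in m: 0 up, 0.006 fully down (5 N); it springs back. A press counts beyond 0.004.
- start_top (a point): Centre of the top of the start button, 90 mm above the table when up, 6 mm above its collar; at x -153, y -55 mm in the dryer's frame.
- board: The weaving board: a fixed plywood disc, 270 mm across, 5 mm thick, on which the pots stand at the start. Origin at the centre of its underside.
- lath_mid (a point): A flat wooden lath, 290 x 26 x 10 mm, about 70 g, at the start lying flat across the open chamber from wall to wall (underside 100 mm above the table). The point is its centre; x along its length, z up.
- brush_mid (a point): A flat paste brush, 290 mm long, 90 g, at the start lying across the open chamber from wall to wall (underside 100 mm above the table). The point is in its wooden handle half-way along the brush, 6 mm above its underside, near its centre of mass; the handle is 18 mm wide, 12 mm thick. x along it to the bristles; the head, 46 mm wide, 14 mm thick, begins 55 mm from the point. z up.
- tray: The tool tray: a fixed shallow aluminium tray on the table, 340 x 160 mm outside, walls 4 mm thick and 17 mm high, floor 4 mm thick, empty at the start. Origin at the centre of its underside; x along its length.
- pot1_mid (a point): Small round pot woven of off-white paper cane, rigid, open at the top, 59 mm across outside, 60 mm tall, wall 5 mm, floor 6 mm, about 60 g. The point is its centre, 30 mm above its underside; z is its axis, up when it stands. It starts standing on the round board. Two to four pots are there; the others are absent (None from the start).
- pot2_mid (a point): Another pot, exactly as pot1; may be absent.
- pot3_mid (a point): Another pot, exactly as pot1; may be absent.
- pot4_mid (a point): Another pot, exactly as pot1; may be absent.
- glue_bottle: Loose copper-coloured glue bottle with a nozzle, 50 mm across, 125 mm tall, standing; origin at the centre of its underside. Not part of the job: leave it standing where it is.
- cup: Loose small white plastic cup, 64 mm across the rim, 55 mm tall, standing; origin at the centre of its underside. Not part of the job.
- tape_roll: Loose roll of paper tape lying flat, 84 mm across, 24 mm high; origin at the centre of its underside. Not part of the job.
- round_box: Loose round bentwood box with a lid, 104 mm across, 46 mm tall; origin at the centre of its underside. Not part of the job.
Mind the look-alikes: they are no part of the job. Leave any pink look-alike of the part that bears pot3_mid alone. Leave any pink look-alike of the part that bears pot4_mid alone.

How it is judged:
By the outcome, as a careful person would: the job done as asked, in the order asked, and still so for the second after the job is handed in, with the robot touching nothing.
Of pot1, pot2, pot3, pot4 only 2 to 4 are there at a start; the rules pass over those that are not, and their reading is None.
At some moment in a run one of pot1, pot2, pot3, pot4 may be knocked a few centimetres aside while the robot is not near it.
It also fails if it takes over 210 s, if anything falls off the work surface, if the arm or the gripper's body presses on something with over 40 N, if the wrist force passes 120 N, or if a joint passes its speed limit or range.

ROBOT

A 7-joint arm with a two-finger parallel gripper is mounted at the origin on the work surface. World frame = base frame: x ahead of the robot, y to its left, z up, the work surface at z = 0. Lengths are in mm, angles in rad, forces in N, time in s.
With the tool pointing down it reaches from about 400 to 875 mm from the base axis. Payload 4.4 kg.
Tool frame: the origin (TCP) lies at the very end of the fingers, on their centre line; the grasp point (between the pads) lies 19 mm behind it (ctrl.pinch_z is the z of the grasp point in the tool frame, in mm); z points along the fingers, x is the direction in which the jaws open and shut, and the axes are right-handed (so a half turn about z gives the same grasp; the last joint's range is limited). The gripper opens to 85 mm and grips with 20 to 120 N. Pads are 22 mm wide; open, the fingers measure 114 mm over their backs; the gripper's body (76 mm by 85 mm) begins 54 mm behind the grasp point. The pads swing forward as they close: fully open they stand 13 mm farther back than shut.
Start: joints at [-1.306, 0.628, 0.038, 1.517, -0.027, 0.996, -0.02], TCP at [211.096, 614.781, 231.313] pointing down, gripper open.
Joint ranges: [-3.06, 3.06], [-0.37, 2.12], [-1.25, 1.32], [0.18, 2.47], [-1.1, 4.24], [0.23, 1.98], [-2.94, 2.94]. Speed limits (rad/s): [2.57, 2.57, 3.14, 3.14, 3.14, 3.14, 3.14].

INTERFACE

Orientations are given as [roll, pitch, yaw] about the fixed x, y, z axes, in that order (R = Rz(yaw) Ry(pitch) Rx(roll)).
In Python, from cell import sensors, get_image, order, ctrl gives the robot as it stands.
- The arm moves only by the tool arm_command, never from a script. Its argument "rows" is a list that holds one entry, the list of rows, each a list of 6 numbers: the shift along the tool's x, y, z in mm, then the turn, a rotation vector about the tool's x, y, z in degrees. A call has 1 to 20 rows; each row is the pose to reach, as a shift and turn from the pose commanded when the call began, along the tool's axes at that moment; what a row does not reach only later rows make up. A row lasts 1/12 s, in which the tool goes at most 41.7 mm and 7.16 degrees, less where a joint would pass 70% of its speed; a pose out of reach is approached as far as the arm can. A call with a gripper value outside its range is refused whole. "claw" is the opening, from -1 (shut) to 1 (fully open), set as the call begins (left out, the last holds). The fingers move at their own pace and stop on an object; the grip force is fixed at half the most. Time passes only in rows, so rows that repeat a pose let the fingers close. It gives the time, the measured TCP pose, the force and the opening at its end, in the units of the state.
- sensors.read_state(): the state, without advancing time (a new reading comes with each control period).
- get_image(name): name is "scene" or "top"; returns a dict with "pixels" (480x640x3 uint8, red, green, blue), "z_map" (480x640 float32, mm along the optical axis (not along the pixel's ray), 0 where there is no reading), "K" (3x3 intrinsics, pixels), "pose" (4x4, takes a point from camera to world coordinates). Camera axes: x right, y up, looking along -z (the intrinsics and any distortion apply to the point x, -y, -z); pixel columns grow to the right and rows downward; lengths in mm; the calibration is good to about 2 mm. A picture is of the moment at which its call begins.
- order.finish_job(): hands the job in, once; it reports no verdict.
The state is a dict: "clock": time; "qpos": joint angles; "qd": joint speeds; "tau": joint torques, N m; "eef_pos": TCP position; "tool_rot": TCP orientation; "force": force on the tool from outside, world axes, zero at the start; "torque": the same for the moment, N m; "width": finger opening in mm.
Only numpy, scipy, OpenCV 4.12 (cv2) and the standard library are available. Lean on these libraries where they do the work, as an engineer would, in place of code of your own. Each camera call takes 0.05 s, during which the arm holds its last target.

## Working session

There is one attempt and no reset: what is moved stays moved. The work goes in short steps, Python scripts to look and compute and a tool call to move; the robot and the scene stay as the last step left them, time stands still between calls to the robot, and variables do not carry over. Pictures are saved under pics/ and viewed, and the job is handed in when it is done.

Besides the shell and the picture viewer there is one more tool, called after "Request:" as a command line: name --argument value ..., lists and objects as JSON in quotes. arm_command: Moves the arm, as the interface text tells. Its arguments: {"type":"object","properties":{"rows":{"type":"array","items":{"type":"array","items":{"type":"array","items":{"type":"number"}}}},"claw":{"type":"number"}},"required":["rows"]}

```bash
ls; mkdir -p pics
python3 - <<'E'
from cell import sensors,get_image,order,ctrl
import cv2,numpy as np
print(sensors.read_state(), ctrl.pinch_z)
for n in("scene","top"):
    d=get_image(n); cv2.imwrite(f"pics/{n}0.png",d["pixels"][:,:,::-1]); print(d["K"],d["pose"])
    np.savez(f"{n}0.npz",**d)
E
```

```text
pics
{'clock': 0.0, 'qpos': array([-1.30578285,  0.62930306,  0.03841246,  1.51839047, -0.02698416,
        0.99629399, -0.01996108]), 'qd': array([ 6.42271454e-04, -4.31752010e-04, -5.65795971e-04,  9.64730197e-04,
        4.33027881e-04, -5.20969450e-05,  1.27585301e-03]), 'tau': array([-1.00343288e-03, -5.63407016e+01,  1.22609541e+00, -1.93450946e+01,
        1.10491653e-02,  1.05645246e-02, -1.02550979e-05]), 'eef_pos': array([210.88374774, 614.17152993, 230.40927695]), 'tool_rot': array([3.14157376e+00, 1.87764372e-03, 1.24005373e+00]), 'force': array([-0.37923617, -0.20849878, -0.54662588]), 'torque': array([-0.01030028,  0.02926432,  0.01544548]), 'width': 85.43331260335145} -18.700000000000003
[[548.91640062   0.         325.65543861]
 [  0.         548.91640062 242.76146902]
 [  0.           0.           1.        ]] [[ 1.26578107e-01 -7.62773447e-01  6.34156646e-01  1.40857134e+03]
 [ 9.91870057e-01  1.05771546e-01 -7.07542972e-02 -9.62309939e+00]
 [-1.31062298e-02  6.37956934e-01  7.69960504e-01  1.23147565e+03]
 [ 0.00000000e+00  0.00000000e+00  0.00000000e+00  1.00000000e+00]]
[[450.79085096   0.         321.20051302]
 [  0.         450.79085096 242.84182653]
 [  0.           0.           1.        ]] [[ 1.91706519e-02  9.88188197e-01 -1.52041356e-01  3.12334273e+02]
 [-9.99791153e-01  2.00241745e-02  4.08444574e-03  6.46011666e+01]
 [ 7.08070371e-03  1.51931301e-01  9.88365693e-01  1.27703367e+03]
 [ 0.00000000e+00  0.00000000e+00  0.00000000e+00  1.00000000e+00]]
```

View pics/scene0.png

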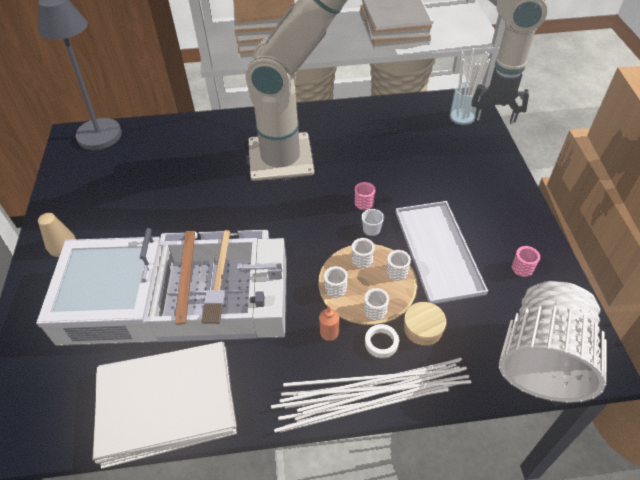

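View pics/top0.png

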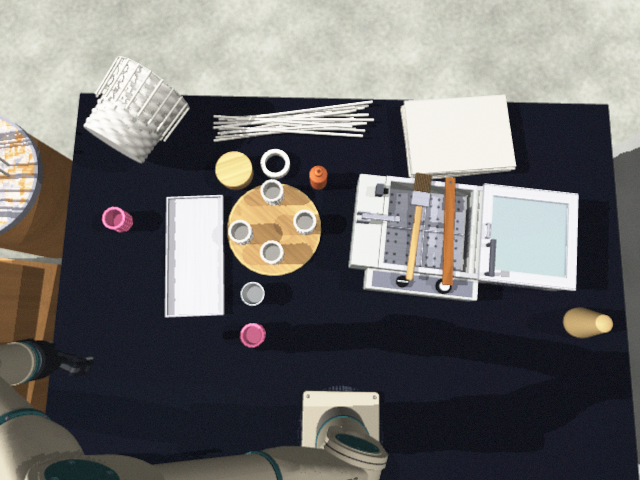

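```bash
cat > h.py <<'E'
import numpy as np,cv2
def cloud(d):
    K=d["K"];P=d["pose"];z=d["z_map"].astype(float)
    v,u=np.mgrid[0:z.shape[0],0:z.shape[1]]
    X=np.stack([(u-K[0,2])/K[0,0]*z,-(v-K[1,2])/K[1,1]*z,-z],-1)
    W=X@P[:3,:3].T+P[:3,3]; W[z<=0]=np.nan
    return W
def proj(d,p):
    K=d["K"];P=d["pose"];c=(np.asarray(p,float)-P[:3,3])@P[:3,:3]
    return np.array([K[0,2]+K[0,0]*c[...,0]/-c[...,2],K[1,2]+K[1,1]*-c[...,1]/-c[...,2]]).T
def load(n): return dict(np.load(n))
E
cat > m0.py <<'E'
from h import *
d=load("top0.npz");s=load("scene0.npz")
W=cloud(d);S=cloud(s)
# table height
for C,n in((W,"top"),(S,"sc")):
    m=(C[...,0]>300)&(C[...,0]<800)&(abs(C[...,1])<700)&(abs(C[...,2])<12)
    print(n,"table",np.median(C[m][:,2]),m.sum())
def at(C,u,v): print((u,v),C[v,u].round(1))
for u,v in((271,190),(305,221),(241,230),(271,251),(253,293),(253,335),(117,219),(318,172),(234,170),(445,287),(403,281),(448,230),(415,235),(424,182),(195,250),(360,180),(478,298),(578,195),(575,289)): at(W,u,v)
img=cv2.resize(d["pixels"][150:310,340:600][:,:,::-1],None,fx=3,fy=3,interpolation=cv2.INTER_CUBIC);cv2.imwrite("pics/c1.png",img)
img=cv2.resize(d["pixels"][140:350,90:340][:,:,::-1],None,fx=2.8,fy=2.8,interpolation=cv2.INTER_CUBIC);cv2.imwrite("pics/c2.png",img)
E
python3 m0.py
```

```text
top table 0.2630776501709988 50834
sc table 2.0305018498805794 40922
(271, 190) [659.4 207.7   8.6]
(305, 221) [570.7 107.2   4.6]
(241, 230) [539.8 289.    9.1]
(271, 251) [480.9 201.1  10.5]
(253, 293) [361.9 247.9   4.5]
(253, 335) [246.5 242.8   6.3]
(117, 219) [565.4 646.5   4.8]
(318, 172) [686.2  72.1 103.1]
(234, 170) [706.2 310.8  42.7]
(445, 287) [ 383.5 -265.6   98.7]
(403, 281) [ 397.7 -157.9   88.8]
(448, 230) [ 532.5 -273.2  111.8]
(415, 235) [ 517.1 -185.7  113.8]
(424, 182) [ 662.4 -212.5  109.9]
(195, 250) [480.  417.3   6.2]
(360, 180) [668.6 -42.2  95.3]
(478, 298) [ 360.3 -384.7    3.2]
(578, 195) [ 633.4 -620.5  116.3]
(575, 289) [ 384.  -596.8  114.7]
```

View pics/c1.png

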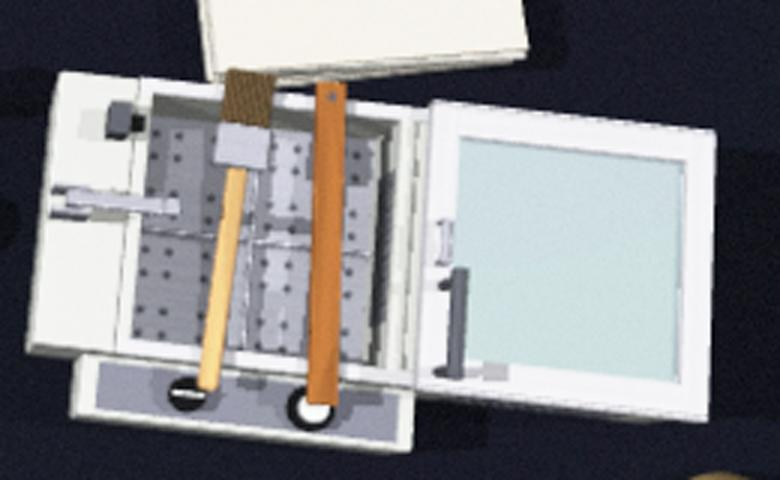

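View pics/c2.png

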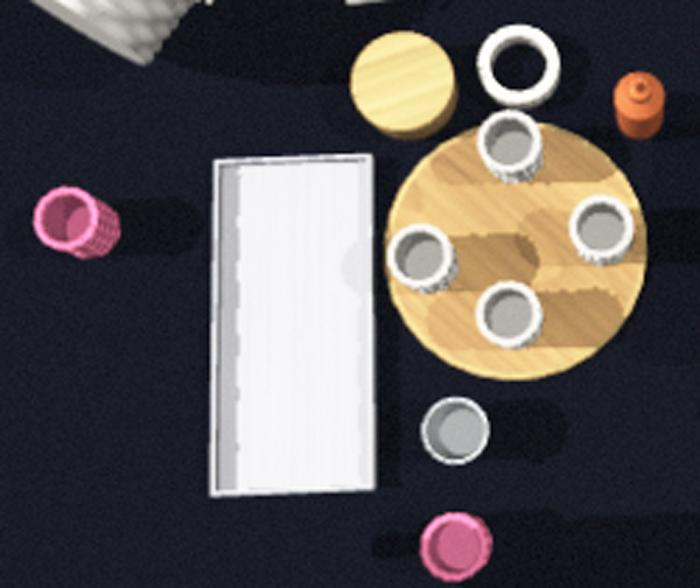

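```bash
cat > m1.py <<'E'
from h import *
from scipy.optimize import least_squares
d=load("top0.npz");s=load("scene0.npz")
P=[((60,73),(125,197,98)),((28,352),(-125,197,98)),((152,93),(113,113,100)),((132,338),(-113,113,100)),((72,415),(-181,150,72)),((428,100),None)]
pts=[(340+a[0]/3-1/3,150+a[1]/3-1/3,m) for a,m in P if m]
def T(q,m):
    c,s_=np.cos(q[2]),np.sin(q[2]);m=np.asarray(m,float)
    return np.stack([q[0]+c*m[...,0]-s_*m[...,1],q[1]+s_*m[...,0]+c*m[...,1],m[...,2]],-1)
uv=np.array([p[:2] for p in pts]);M=np.array([p[2] for p in pts],float)
r=least_squares(lambda q:(proj(d,T(q,M))-uv).ravel(),[520,-200,-.05])
print(r.x,(r.fun.reshape(-1,2)).round(2))
def overlay(D,q,fn,box,f,win=0):
    im=cv2.resize(D["pixels"][box[1]:box[3],box[0]:box[2]][:,:,::-1],None,fx=f,fy=f,interpolation=cv2.INTER_CUBIC)
    def poly(L,c):
        L=np.array(L,float);L=np.concatenate([L,L[:1]])
        uv=(proj(D,T(q,L))-[box[0],box[1]]+.5)*f
        cv2.polylines(im,[np.round(uv*8).astype(int)],False,c,1,cv2.LINE_AA,3)
    R=lambda x0,x1,y0,y1,z:[(x0,y0,z),(x1,y0,z),(x1,y1,z),(x0,y1,z)]
    poly(R(-125,125,125,197,98),(0,0,255));poly(R(-113,113,-113,113,100),(0,255,0));poly(R(-113,113,-113,113,25),(255,255,0));poly(R(-181,-125,-150,150,72),(255,0,255))
    poly(R(-125,125,-375+win+0,-125+win,115.5),(255,0,0));poly(R(-122,-28,-139,-125,159),(0,255,255))
    t=np.linspace(0,6.28,30);poly(np.stack([-153+13*np.cos(t),-55+13*np.sin(t),90+0*t],-1),(0,128,255))
    cv2.imwrite(fn,im)
if __name__=="__main__":
    overlay(d,r.x,"pics/o1.png",(340,160,600,310),3)
    overlay(s,r.x,"pics/o2.png",(30,210,300,350),2.9)
E
python3 m1.py
```

```text
[ 5.42784832e+02 -2.24778013e+02 -9.38623287e-02] [[-0.21 -0.38]
 [ 0.95 -2.17]
 [-0.33  0.44]
 [-1.38  1.51]
 [ 0.97  0.62]]
```

View pics/o1.png

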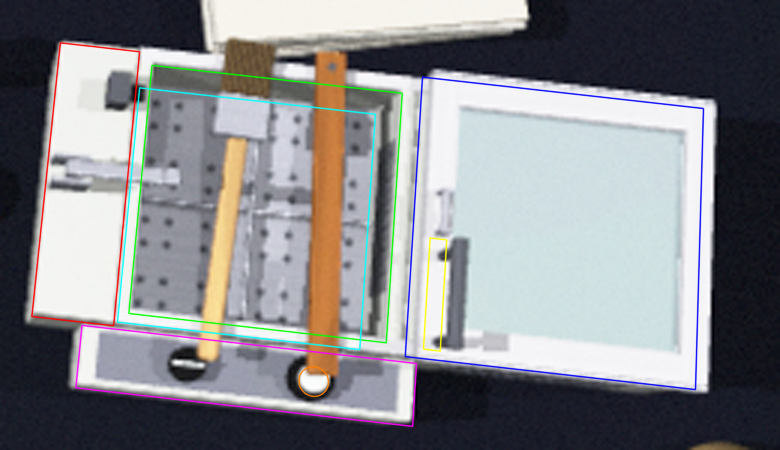

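View pics/o2.png

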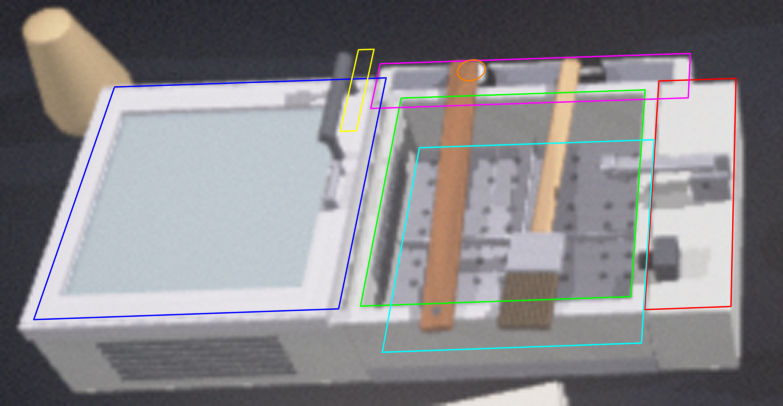

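```bash
cat > m2.py <<'E'
from m1 import *
def clahe(D,box,f,fn):
    im=cv2.resize(D["pixels"][box[1]:box[3],box[0]:box[2]][:,:,::-1],None,fx=f,fy=f,interpolation=cv2.INTER_CUBIC)
    L=cv2.cvtColor(im,cv2.COLOR_BGR2LAB);L[...,0]=cv2.createCLAHE(4,(4,4)).apply(L[...,0])
    cv2.imwrite(fn,cv2.cvtColor(L,cv2.COLOR_LAB2BGR))
clahe(d,(345,165,485,305),5,"pics/e1.png") if 0 else clahe(d,(345,170,485,290),5,"pics/e1.png")
clahe(s,(150,225,295,345),5,"pics/e2.png")
E
python3 m2.py
```

```text
[ 5.42784832e+02 -2.24778013e+02 -9.38623287e-02] [[-0.21 -0.38]
 [ 0.95 -2.17]
 [-0.33  0.44]
 [-1.38  1.51]
 [ 0.97  0.62]]
```

View pics/e1.png

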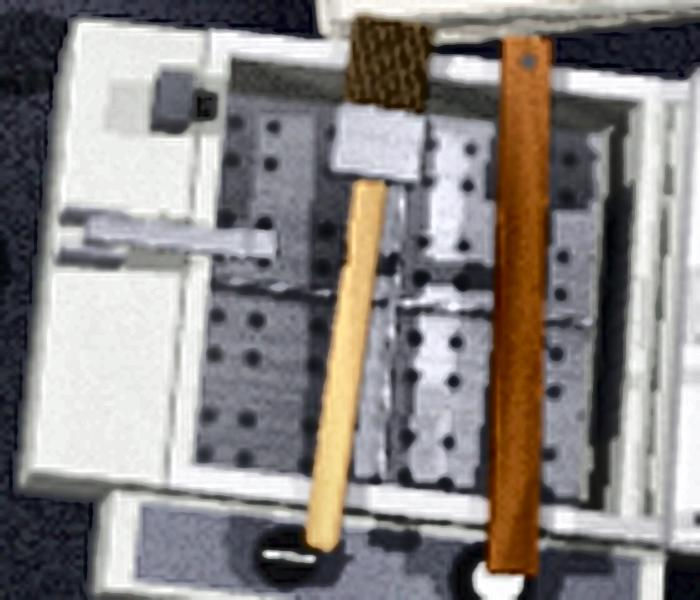

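View pics/e2.png

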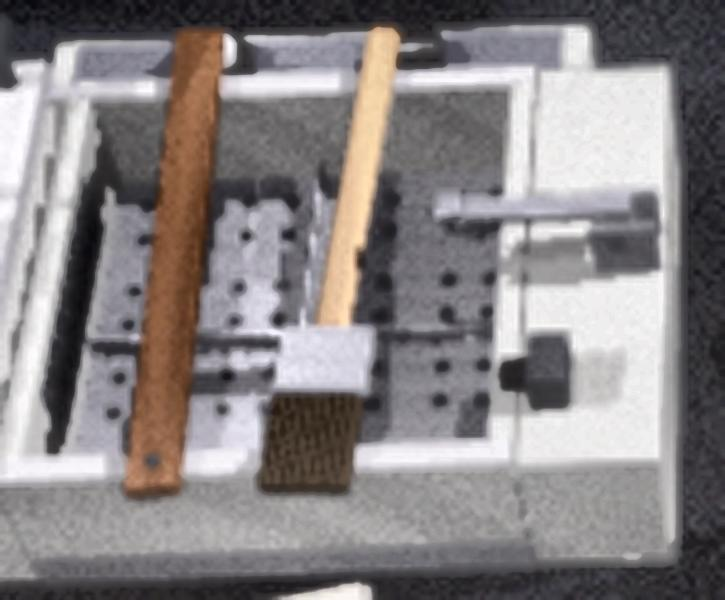

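```bash
cat > m3.py <<'E'
from m1 import *
A=[((25,475),(-125,197,98)),((75,20),(125,197,98)),((232,58),(113,113,100)),((193,465),(-113,113,100)),((392,303),(0,0,37)),((590,322),(0,-113,37)),((605,128),(113,-113,25)),((492,583),(-153,-55,90))]
B=[((668,65),(-125,197,98)),((660,465),(125,197,98)),((512,88),(-113,113,100)),((490,440),(113,113,100)),((92,95),(-113,-113,100)),((45,455),(113,-113,100)),((105,200),(-113,-113,25)),((90,345),(0,-113,37))]
ua=np.array([(345+(p[0]+.5)/5-.5,170+(p[1]+.5)/5-.5) for p,_ in A]);Ma=np.array([m for _,m in A],float)
ub=np.array([(150+(p[0]+.5)/5-.5,225+(p[1]+.5)/5-.5) for p,_ in B]);Mb=np.array([m for _,m in B],float)
fa=lambda q:(proj(d,T(q,Ma))-ua)
fb=lambda q:(proj(s,T(q,Mb))-ub)
for nm,f in(("a",lambda q:fa(q).ravel()),("b",lambda q:fb(q).ravel()),("ab",lambda q:np.r_[fa(q).ravel(),fb(q).ravel()])):
    r=least_squares(f,[542,-225,-.09],loss="soft_l1");print(nm,r.x.round(4));print(f(r.x).reshape(-1,2).round(2).tolist())
q=r.x;np.save("q.npy",q)
overlay(d,q,"pics/o3.png",(340,160,600,310),3)
E
python3 m3.py
```

```text
[ 5.42784832e+02 -2.24778013e+02 -9.38623287e-02] [[-0.21 -0.38]
 [ 0.95 -2.17]
 [-0.33  0.44]
 [-1.38  1.51]
 [ 0.97  0.62]]
a [ 5.447151e+02 -2.252004e+02 -9.210000e-02]
[[0.59, -0.36], [-0.07, -0.55], [-0.92, -0.72], [-0.69, 0.6], [0.14, -0.01], [0.78, 0.65], [-1.06, 1.49], [1.15, -0.45]]
b [ 5.484161e+02 -2.237239e+02 -8.910000e-02]
[[0.23, 0.03], [0.67, -0.99], [0.06, -0.47], [0.02, 0.7], [-0.3, 1.29], [-4.52, 1.38], [3.41, -2.63], [-0.54, -0.51]]
ab [ 5.460309e+02 -2.244624e+02 -9.090000e-02]
[[0.36, -0.77], [-0.41, -0.94], [-1.26, -1.15], [-0.92, 0.15], [-0.13, -0.48], [0.5, 0.13], [-1.38, 0.99], [0.93, -0.98], [-0.03, -0.51], [0.2, -1.66], [-0.18, -1.06], [-0.41, -0.02], [-0.44, 0.57], [-4.83, 0.51], [3.27, -3.33], [-0.76, -1.28]]
```

```bash
cat > m4.py <<'E'
from h import *
from scipy.optimize import least_squares
def rayz(D,u,v,z):
    K=D["K"];P=D["pose"];r=np.stack([(u-K[0,2])/K[0,0],-(v-K[1,2])/K[1,1],-np.ones_like(u,float)],-1)@P[:3,:3].T
    return P[:3,3]+r*((z-P[2,3])/r[...,2])[...,None]
def axis(D,mask,z):
    v,u=np.nonzero(mask);p=rayz(D,u.astype(float),v.astype(float),z)[:,:2]
    (c,(w,h),a)=cv2.minAreaRect(p.astype(np.float32));e=np.linalg.eigh(np.cov(p.T))[1][:,1]
    if e[0]<0:e=-e
    return p.mean(0).round(1),np.array(c).round(1),(round(w,1),round(h,1)),round(np.degrees(np.arctan2(e[1],e[0])),2),len(p)
def rims(D,z=65,box=None,r=27):
    # white pixels at rim height -> circle fit
    W=cloud(D);px=D["pixels"].astype(int)
    m=(W[...,2]>z-9)&(W[...,2]<z+8)&(px.max(-1)-px.min(-1)<45)&(px.min(-1)>120)
    m&=(W[...,0]>300)&(W[...,0]<800)&(W[...,1]>-10)&(W[...,1]<400)
    n,L,st,ce=cv2.connectedComponentsWithStats(cv2.morphologyEx(m.astype(np.uint8),cv2.MORPH_CLOSE,np.ones((3,3))))
    out=[]
    for i in range(1,n):
        if st[i,4]<40: continue
        v,u=np.nonzero((L==i)&m);p=rayz(D,u.astype(float),v.astype(float),z)[:,:2]
        f=least_squares(lambda q:np.hypot(*(p-q[:2]).T)-r,p.mean(0),loss="soft_l1",f_scale=2)
        out.append((f.x.round(1).tolist(),round(float(np.sqrt(np.mean(f.fun**2))),1),len(p),ce[i].round(0).tolist()))
    return out
if __name__=="__main__":
    d=load("top0.npz");s=load("scene0.npz")
    for D,n,bx in((d,"top",(340,165,485,300)),(s,"scene",(150,225,295,345))):
        print(n)
        hsv=cv2.cvtColor(D["pixels"],cv2.COLOR_RGB2HSV);M=np.zeros(hsv.shape[:2],bool);M[bx[1]:bx[3],bx[0]:bx[2]]=1
        lath=M&(hsv[...,0]<14)&(hsv[...,1]>130)&(hsv[...,2]>80)
        hand=M&(hsv[...,0]>=13)&(hsv[...,0]<28)&(hsv[...,1]>80)&(hsv[...,2]>130)
        for mm,nn in((lath,"lath"),(hand,"hand")):
            nl,L,st,_=cv2.connectedComponentsWithStats(mm.astype(np.uint8));i=1+np.argmax(st[1:,4])
            print(nn,st[i],axis(D,L==i,110 if nn=="lath" else 112))
        for x in rims(D): print("rim",x)
        W=cloud(D);px=D["pixels"]
E
python3 m4.py
```

```text
top
lath [444 177  12  70 348] (array([ 592.7, -276.9]), array([ 584.4, -278.3]), (27.1, 187.9), np.float64(-4.01), 348)
hand [442 177  13 108 996] (array([ 530.3, -273.8]), array([ 533.7, -273.9]), (25.3, 288.0), np.float64(-3.12), 996)
rim ([644.8, 199.4], 2.3, 168, [271.0, 190.0])
rim ([560.6, 106.1], 2.2, 163, [304.0, 220.0])
rim ([528.5, 282.1], 2.3, 173, [240.0, 231.0])
rim ([473.3, 194.0], 2.1, 165, [271.0, 251.0])
sceneTraceback (most recent call last):
  File "m4.py", line 32, in <module>
    nl,L,st,_=cv2.connectedComponentsWithStats(mm.astype(np.uint8));i=1+np.argmax(st[1:,4])
                                                                        ~~~~~~~~~^^^^^^^^^^
    return _wrapfunc(a, 'argmax', axis=axis, out=out, **kwds)
    return bound(*args, **kwds)
ValueError: attempt to get argmax of an empty sequence
```

Run:
```python
from m4 import *
for n,bx in(("top",(340,165,485,300)),("scene",(150,225,295,345))):
    D=load(n+"0.npz");hsv=cv2.cvtColor(D["pixels"],cv2.COLOR_RGB2HSV)
    M=np.zeros(hsv.shape[:2],bool);M[bx[1]:bx[3],bx[0]:bx[2]]=1
    pts=[(446,230),(415,235),(412,260)] if n=="top" else [(185,270),(218,270),(222,250),(226,236)]
    print([hsv[v,u].tolist() for u,v in pts])
    mm=M&(hsv[...,0]<30)&(hsv[...,1]>85)&(hsv[...,2]>60)
    nl,L,st,_=cv2.connectedComponentsWithStats(mm.astype(np.uint8))
    for i in range(1,nl):
        if st[i,4]>150: print(st[i],axis(D,L==i,110 if 1 else 112))
    for x in rims(D): print("rim",x)
```

```text
[[13, 179, 185], [20, 110, 239], [22, 96, 249]]
[414 173  17  19 265] (array([ 661.3, -207.3]), array([ 661.7, -207.2]), (41.6, 47.6), np.float64(-10.7), 265)
[ 442  177   14  109 1115] (array([ 531.4, -274.9]), array([ 533.6, -275. ]), (27.5, 290.2), np.float64(-2.98), 1115)
[405 206  17  74 490] (array([ 496.8, -182.6]), array([ 498.6, -182.9]), (19.0, 198.4), np.float64(-8.51), 490)
rim ([644.8, 199.4], 2.3, 168, [271.0, 190.0])
rim ([560.6, 106.1], 2.2, 163, [304.0, 220.0])
rim ([528.5, 282.1], 2.3, 173, [240.0, 231.0])
rim ([473.3, 194.0], 2.1, 165, [271.0, 251.0])
[[11, 112, 184], [16, 88, 217], [17, 81, 230], [17, 83, 231]]
[175 231  19  93 900] (array([ 545.2, -274.3]), array([ 537.4, -273.8]), (26.1, 290.7), np.float64(-2.85), 900)
rim ([476.4, 195.5], 3.6, 192, [362.0, 247.0])
rim ([531.3, 284.3], 3.4, 194, [398.0, 259.0])
rim ([563.6, 108.0], 3.1, 202, [335.0, 276.0])
rim ([647.7, 201.3], 3.2, 223, [376.0, 298.0])
```

```bash
cat > m5.py <<'E'
from m4 import *
d=load("top0.npz")
c=np.array([(213,160),(373,155),(375,490),(210,495)],float)/2.8+[90,140]
p=rayz(d,c[:,0],c[:,1],17.)[:,:2];print(p.round(1),p.mean(0),np.degrees(np.arctan2(*(p[0]+p[1]-p[2]-p[3])[::-1])))
c=np.array([(386,128),]);
# tray from scene
s=load("scene0.npz");img=cv2.resize(s["pixels"][190:310,300:500][:,:,::-1],None,fx=4,fy=4,interpolation=cv2.INTER_CUBIC);cv2.imwrite("pics/t1.png",img)
E
python3 m5.py
```

```text
[[629.6 506.4]
 [638.3 343.2]
 [299.6 323.6]
 [291.6 485.2]] [464.78826685 414.59856364] 3.4530360929203074
```

View pics/t1.png

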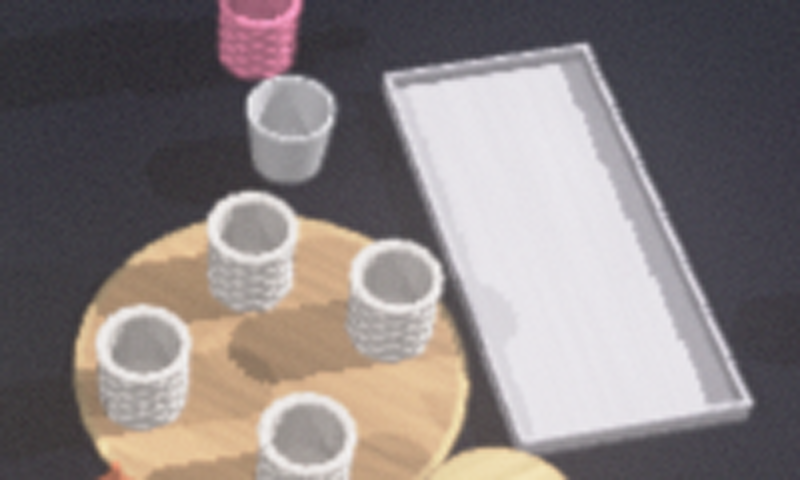

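```bash
cat > go.py <<'E'
import sys,numpy as np
from cell import sensors
from scipy.spatial.transform import Rotation as Ro
def main():
    s=sensors.read_state();p=s["eef_pos"];R=Ro.from_euler("xyz",s["tool_rot"]).as_matrix()
    print("t",round(s["clock"],2),"pos",p.round(1),"yaw",round(np.degrees(s["tool_rot"][2]),2),"rp",np.degrees(s["tool_rot"][:2]).round(2),"F",s["force"].round(1),"w",round(s["width"],1),"q",s["qpos"].round(2))
    for a in sys.argv[1:]:
        x,y,z,yaw=map(float,a.split(","))
        Rt=Ro.from_euler("xyz",[180,0,yaw],degrees=True).as_matrix()
        print(a,"shift",(R.T@([x,y,z]-p)).round(1).tolist(),"turn",np.degrees(Ro.from_matrix(R.T@Rt).as_rotvec()).round(1).tolist())
main()
E
python3 go.py 480,200,240,80 534.5,-274.5,200,87
```

```text
t 0.1 pos [210.9 614.2 230.5] yaw 71.05 rp [-1.8e+02  1.0e-01] F [ 0.   0.5 -0.2] w 85.1 q [-1.31  0.63  0.04  1.52 -0.03  1.   -0.02]
480,200,240,80 shift [-304.4, 389.1, -9.0] turn [-0.0, 0.1, -9.0]
534.5,-274.5,200,87 shift [-735.4, 594.7, 31.7] turn [-0.0, 0.1, -16.0]
```

Request:
arm_command --rows '[[[-10,12,0,0,0,0],[-30,38,0,0,0,0],[-60,75,-5,0,0,-2],[-90,113,-9,0,0,-3],[-120,150,-9,0,0,-4],[-150,188,-9,0,0,-5],[-180,226,-9,0,0,-6],[-210,265,-9,0,0,-7],[-240,304,-9,0,0,-8],[-270,345,-9,0,0,-9],[-305,380,-9,0,0,-9],[-340,390,-9,0,0,-10],[-378,405,-5,0,0,-11],[-414,424,0,0,0,-12],[-450,442,5,0,0,-13],[-486,460,8,0,0,-13],[-522,480,12,0,0,-14],[-558,500,16,0,0,-15],[-594,520,20,0,0,-15],[-620,535,24,0,0,-16]]]' --claw 0

```text
clock: 1.77
eef_pos: [508.7, -110.2, 211.2]
tool_rot: [-3.141, -0.0, 1.52]
force: [1.3, 0.6, 0.4]
width: 42.7
```

```bash
python3 go.py 534.5,-274.5,150,87 534.5,-274.5,99,87
```

```text
t 1.77 pos [ 508.7 -110.2  211.2] yaw 87.06 rp [-1.7998e+02 -1.0000e-02] F [1.3 0.6 0.4] w 42.7 q [ 0.14  0.47  0.03  1.9  -0.02  0.77  1.7 ]
534.5,-274.5,150,87 shift [-162.8, 34.2, 61.1] turn [-0.0, -0.0, 0.1]
534.5,-274.5,99,87 shift [-162.8, 34.2, 112.1] turn [-0.0, -0.0, 0.1]
```

Request:
arm_command --rows '[[[-35,7,0,0,0,0],[-70,15,10,0,0,0],[-105,22,20,0,0,0],[-140,30,30,0,0,0],[-163,34,40,0,0,0],[-163,34,55,0,0,0],[-163,34,61,0,0,0],[-163,34,61,0,0,0],[-163,34,61,0,0,0]]]'

```text
clock: 2.52
eef_pos: [534.5, -271.2, 150.2]
tool_rot: [-3.141, -0.001, 1.521]
force: [0.6, 0.7, -0.7]
width: 42.7
```

```bash
cat > snap.py <<'E'
import sys,cv2,numpy as np
from cell import get_image
# name out x0 y0 x1 y1 f
n,o,x0,y0,x1,y1,f=sys.argv[1:8];x0,y0,x1,y1=map(int,(x0,y0,x1,y1))
d=get_image(n);np.savez(o+".npz",**d)
cv2.imwrite("pics/%s.png"%o,cv2.resize(d["pixels"][y0:y1,x0:x1][:,:,::-1],None,fx=float(f),fy=float(f),interpolation=cv2.INTER_CUBIC))
E
python3 snap.py scene a1 130 180 330 340 4;python3 go.py 534.5,-274.5,99,87
```

```text
t 2.57 pos [ 535.  -271.3  150.9] yaw 87.16 rp [ 1.7998e+02 -4.0000e-02] F [-0.6 -0.2  0.3] w 43.0 q [ 0.41  0.65  0.02  1.74 -0.02  0.75  1.96]
534.5,-274.5,99,87 shift [-3.2, -0.4, 51.9] turn [0.0, -0.0, 0.2]
```

View pics/a1.png

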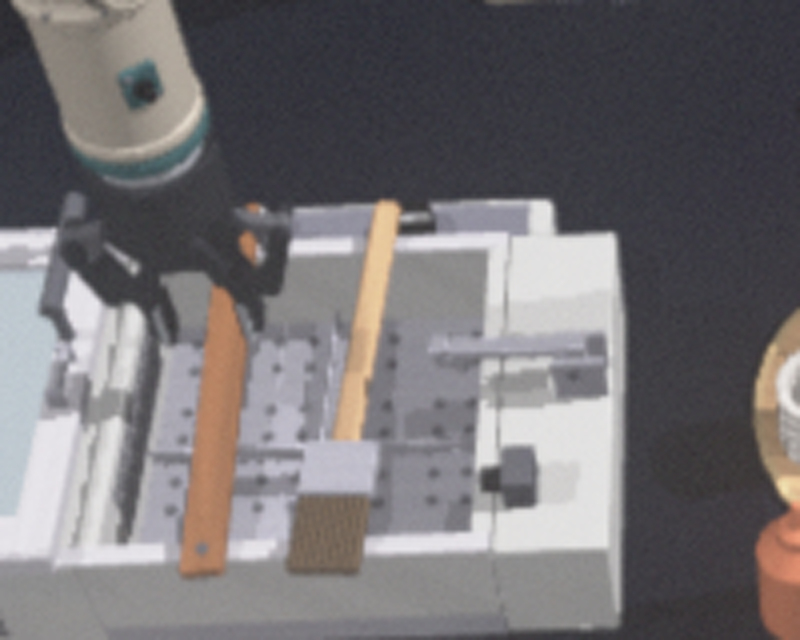

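Request:
arm_command --rows '[[[-3,0,12,0,0,0],[-3,0,26,0,0,0],[-3,0,40,0,0,0],[-3,0,50,0,0,0],[-3,0,53,0,0,0],[-3,0,53,0,0,0],[-3,0,53,0,0,0]]]'

```text
clock: 3.15
eef_pos: [534.7, -275.7, 97.7]
tool_rot: [3.141, 0.0, 1.52]
force: [-0.7, 1.0, -0.5]
width: 43.1
```

Request:
arm_command --rows '[[[0,0,0,0,0,0],[0,0,0,0,0,0],[0,0,0,0,0,0],[0,0,0,0,0,0],[0,0,0,0,0,0],[0,0,0,0,0,0],[0,0,0,0,0,0],[0,0,0,0,0,0]]]' --claw -1

```text
clock: 3.82
eef_pos: [535.1, -276.1, 98.5]
tool_rot: [3.14, 0.001, 1.519]
force: [-0.3, 0.5, 5.4]
width: 24.2
```

Request:
arm_command --rows '[[[0,0,-5,0,0,0],[0,0,-15,0,0,0],[0,0,-30,0,0,0],[0,0,-50,0,0,0],[0,0,-70,0,0,0],[0,0,-90,0,0,0],[0,0,-105,0,0,0],[0,0,-112,0,0,0],[0,0,-112,0,0,0]]]'

```text
clock: 4.57
eef_pos: [535.3, -276.2, 211.6]
tool_rot: [3.138, 0.001, 1.519]
force: [0.4, -1.6, -0.6]
width: 24.3
```

```bash
python3 snap.py scene a2 130 180 330 340 4;python3 go.py 463,453,180,93.4 463,453,25,93.4
```

```text
t 4.62 pos [ 534.5 -275.9  210.1] yaw 87.04 rp [1.7993e+02 3.0000e-02] F [-0.1 -0.  -1.1] w 24.0 q [ 0.41  0.58  0.03  1.68 -0.02  0.88  1.97]
463,453,180,93.4 shift [724.2, -109.0, 29.6] turn [0.1, 0.0, -6.4]
463,453,25,93.4 shift [724.3, -109.2, 184.6] turn [0.1, 0.0, -6.4]
```

View pics/a2.png

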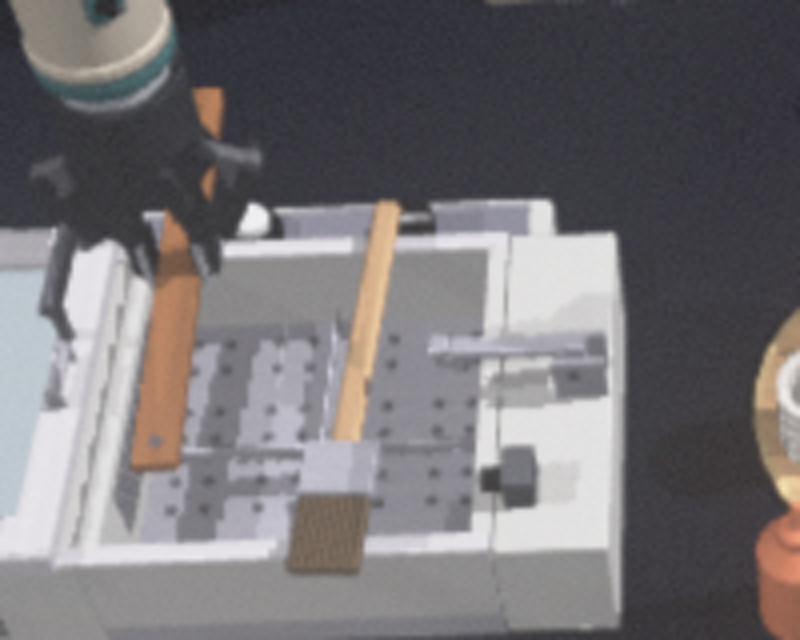

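Request:
arm_command --rows '[[[6,-1,0,0,0,0],[20,-3,0,0,0,0],[42,-6,0,0,0,0],[70,-10,0,0,0,0],[104,-15,0,0,0,-1],[140,-21,0,0,0,-1],[176,-26,0,0,0,-1],[212,-32,0,0,0,-2],[248,-37,0,0,0,-2],[284,-43,0,0,0,-2],[320,-48,0,0,0,-3],[356,-54,0,0,0,-3],[392,-59,0,0,0,-3],[428,-64,0,0,0,-4],[464,-70,0,0,0,-4],[500,-75,0,0,0,-5],[536,-81,0,0,0,-5],[570,-86,0,0,0,-5],[600,-90,0,0,0,-6],[625,-94,0,0,0,-6]]]'

```text
clock: 6.28
eef_pos: [469.7, 356.8, 208.3]
tool_rot: [-3.139, -0.0, 1.628]
force: [0.8, -0.3, -0.8]
width: 23.9
```

```bash
python3 go.py 463,453,180,93.4 463,453,25,93.4
```

```text
t 6.28 pos [469.7 356.8 208.3] yaw 93.29 rp [-1.7985e+02 -2.0000e-02] F [ 0.8 -0.3 -0.8] w 23.9 q [-0.69  0.57 -0.01  1.71  0.01  0.86  0.93]
463,453,180,93.4 shift [96.4, -1.1, 28.3] turn [-0.1, -0.0, -0.1]
463,453,25,93.4 shift [96.3, -0.7, 183.3] turn [-0.1, -0.0, -0.1]
```

Request:
arm_command --rows '[[[24,0,5,0,0,0],[48,-1,20,0,0,0],[72,-1,45,0,0,0],[88,-1,75,0,0,0],[94,-1,105,0,0,0],[94,-1,130,0,0,0],[94,-1,150,0,0,0],[94,-1,158,0,0,0],[94,-1,158,0,0,0],[94,-1,158,0,0,0]]]'

```text
clock: 7.12
eef_pos: [465.9, 447.3, 51.3]
tool_rot: [-3.141, 0.0, 1.624]
force: [0.4, -0.3, -0.7]
width: 24.2
```

```bash
python3 snap.py scene a3 300 120 560 310 3;python3 go.py 463,453,6,93.4
```

```text
t 7.17 pos [466.7 447.8  52.4] yaw 93.06 rp [ 1.7996e+02 -6.0000e-02] F [ 0.3 -0.1 -0.1] w 24.5 q [-0.8   0.84 -0.01  1.66  0.01  0.64  0.81]
463,453,6,93.4 shift [5.4, -3.5, 46.4] turn [0.0, -0.1, -0.3]
```

View pics/a3.png

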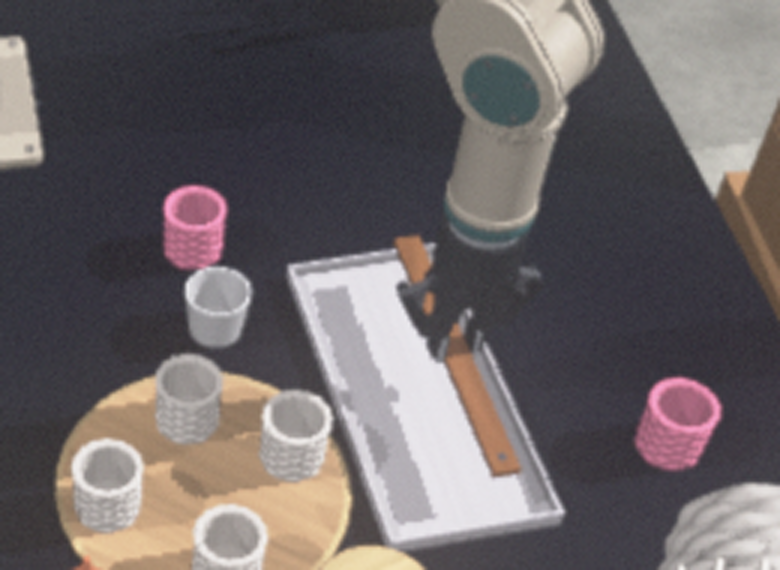

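Request:
arm_command --rows '[[[2,-3,10,0,0,0],[4,-3,22,0,0,0],[4,-3,33,0,0,0],[4,-3,40,0,0,0],[4,-3,44,0,0,0],[4,-3,47,0,0,0],[4,-3,47,0,0,0],[4,-3,47,0,0,0]]]'

```text
clock: 7.83
eef_pos: [463.8, 451.0, 4.5]
tool_rot: [3.141, -0.0, 1.624]
force: [0.8, 0.2, -0.6]
width: 24.2
```

```bash
python3 go.py
```

```text
t 7.83 pos [463.8 451.    4.5] yaw 93.03 rp [ 1.7998e+02 -1.0000e-02] F [ 0.8  0.2 -0.6] w 24.2 q [-0.81  0.91 -0.01  1.67  0.01  0.56  0.8 ]
```

Release, rise, and head for the brush.

Request:
arm_command --rows '[[[0,0,0,0,0,0],[0,0,0,0,0,0],[0,0,0,0,0,0],[0,0,0,0,0,0],[0,0,-5,0,0,0],[0,0,-20,0,0,0],[0,0,-50,0,0,0],[0,0,-85,0,0,0],[0,0,-120,0,0,0],[0,0,-155,0,0,0],[0,0,-185,0,0,0],[-20,0,-200,0,0,0],[-50,0,-200,0,0,1],[-85,0,-200,0,0,2],[-120,0,-200,0,0,3],[-155,0,-200,0,0,4],[-190,0,-200,0,0,5]]]' --claw 0.1

```text
clock: 9.25
eef_pos: [473.6, 259.7, 206.0]
tool_rot: [3.14, -0.001, 1.536]
force: [0.6, -0.0, 0.5]
width: 47.0
```

```bash
python3 snap.py scene a4 300 120 560 310 3;python3 go.py 543.5,-189.5,205,81.5
```

```text
t 9.3 pos [474.4 250.  205.8] yaw 87.44 rp [179.97   0.39] F [-1.4 -8.1 -0.6] w 47.1 q [-0.56  0.5   0.02  1.86 -0.01  0.78  0.99]
543.5,-189.5,205,81.5 shift [-436.0, 88.6, 3.8] turn [0.1, 0.4, 5.9]
```

View pics/a4.png

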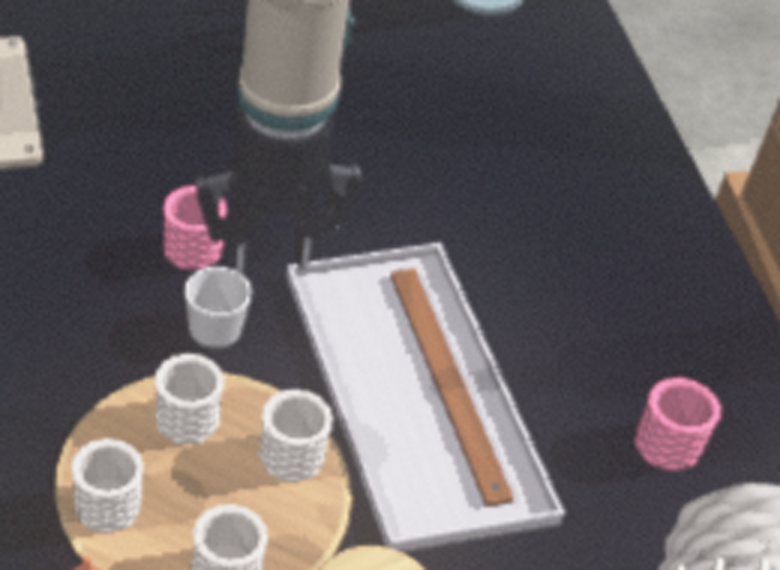

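Request:
arm_command --rows '[[[-8,2,0,0,0,0],[-30,6,0,0,0,1],[-60,12,0,0,0,1],[-95,19,0,0,0,2],[-130,26,0,0,0,2],[-165,33,0,0,0,3],[-200,40,0,0,0,3],[-235,47,0,0,0,4],[-270,54,0,0,0,4],[-305,61,0,0,0,5],[-340,68,0,0,0,5],[-370,75,0,0,0,6],[-400,81,0,0,0,6],[-420,86,5,0,0,6],[-432,88,20,0,0,6],[-432,88,45,0,0,6],[-432,88,53,0,0,6],[-432,88,53,0,0,6],[-432,88,53,0,0,6]]]'

```text
clock: 10.88
eef_pos: [547.3, -172.3, 151.9]
tool_rot: [-3.141, -0.001, 1.434]
force: [0.2, 0.1, 0.3]
width: 47.3
```

```bash
python3 snap.py scene a5 130 180 330 340 4;python3 go.py 543.5,-189.5,98,81.5
```

```text
t 10.93 pos [ 547.8 -172.5  152.5] yaw 82.15 rp [ 1.7992e+02 -3.0000e-02] F [0.5 0.2 0.1] w 47.3 q [ 0.23  0.62  0.04  1.81 -0.04  0.71  1.72]
543.5,-189.5,98,81.5 shift [-17.4, -2.0, 54.5] turn [0.1, -0.0, 0.6]
```

View pics/a5.png

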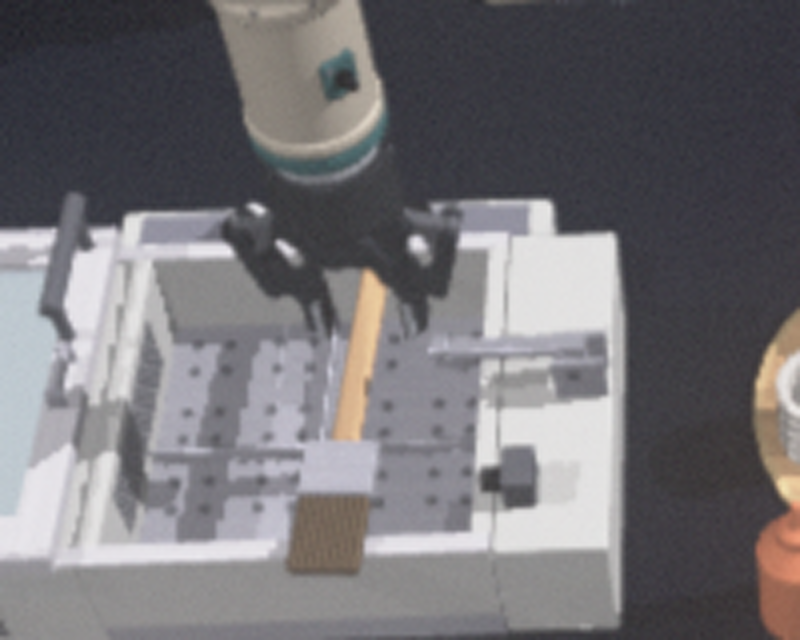

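Request:
arm_command --rows '[[[-8,-1,0,0,0,0],[-17,-2,0,0,0,0.6],[-17,-2,10,0,0,0.6],[-17,-2,25,0,0,0.6],[-17,-2,40,0,0,0.6],[-17,-2,51,0,0,0.6],[-17,-2,55,0,0,0.6],[-17,-2,55,0,0,0.6],[-17,-2,55,0,0,0.6]]]'

```text
clock: 11.68
eef_pos: [542.6, -190.3, 96.5]
tool_rot: [3.141, 0.0, 1.421]
force: [-0.2, -0.6, -0.0]
width: 47.0
```

Request:
arm_command --rows '[[[0,0,0,0,0,0],[0,0,0,0,0,0],[0,0,0,0,0,0],[0,0,0,0,0,0],[0,0,0,0,0,0],[0,0,0,0,0,0],[0,0,0,0,0,0],[0,0,0,0,0,0]]]' --claw -1

```text
clock: 12.35
eef_pos: [543.0, -190.2, 97.3]
tool_rot: [3.14, 0.0, 1.422]
force: [-0.5, -0.4, 7.0]
width: 16.3
```

Request:
arm_command --rows '[[[0,0,-5,0,0,0],[0,0,-15,0,0,0],[0,0,-30,0,0,0],[0,0,-50,0,0,0],[0,0,-70,0,0,0],[0,0,-90,0,0,0],[0,0,-105,0,0,0],[0,0,-112,0,0,0],[0,0,-112,0,0,0]]]'

```text
clock: 13.1
eef_pos: [543.5, -190.5, 210.5]
tool_rot: [3.138, 0.001, 1.421]
force: [0.3, -0.3, -0.8]
width: 16.4
```

```bash
python3 snap.py scene a6 130 180 330 340 4;python3 go.py 467.5,381,210,93.4 467.5,381,5,93.4
```

```text
t 13.15 pos [ 542.7 -190.2  209.1] yaw 81.44 rp [1.7992e+02 1.0000e-02] F [ 0.8 -0.  -1.6] w 16.7 q [ 0.26  0.55  0.05  1.76 -0.03  0.84  1.74]
467.5,381,210,93.4 shift [553.7, -159.3, -1.2] turn [0.1, 0.0, -12.0]
467.5,381,5,93.4 shift [553.7, -159.6, 203.8] turn [0.1, 0.0, -12.0]
```

View pics/a6.png

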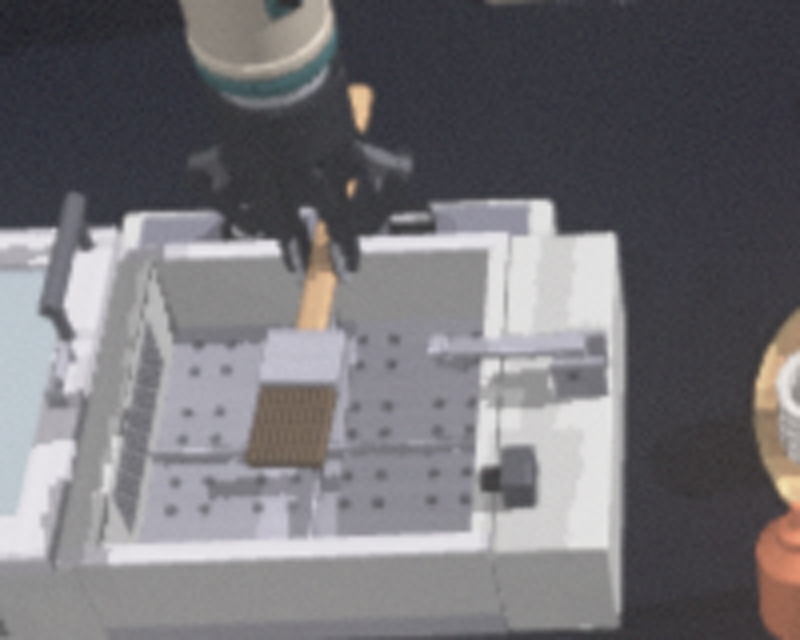

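Request:
arm_command --rows '[[[6,-2,0,0,0,0],[20,-6,0,0,0,0],[42,-12,0,0,0,-1],[70,-20,0,0,0,-2],[104,-30,0,0,0,-2],[139,-40,0,0,0,-3],[174,-50,0,0,0,-4],[209,-60,0,0,0,-5],[244,-70,0,0,0,-5],[279,-80,0,0,0,-6],[314,-90,0,0,0,-7],[349,-100,0,0,0,-8],[384,-110,0,0,0,-8],[419,-120,0,0,0,-9],[454,-131,0,0,0,-10],[484,-140,0,0,0,-11],[510,-147,0,0,0,-12],[532,-153,0,0,0,-12],[546,-157,0,0,0,-12],[554,-159,0,0,0,-12]]]'

```text
clock: 14.82
eef_pos: [465.1, 384.1, 207.4]
tool_rot: [-3.139, -0.0, 1.635]
force: [0.5, -0.0, -0.4]
width: 16.1
```

Request:
arm_command --rows '[[[0,0,5,0,0,0],[0,0,20,0,0,0],[0,0,45,0,0,0],[0,0,75,0,0,0],[0,0,105,0,0,0],[0,0,130,0,0,0],[0,0,148,0,0,0],[0,0,155,0,0,0],[0,0,155,0,0,0],[0,0,155,0,0,0]]]'

```text
clock: 15.65
eef_pos: [468.3, 380.4, 53.8]
tool_rot: [3.141, 0.001, 1.63]
force: [0.3, -0.4, -0.2]
width: 16.6
```

```bash
python3 snap.py scene a7 300 120 560 310 3;python3 go.py  467.5,381,4.5,93.4
```

```text
t 15.7 pos [468.6 381.1  54.5] yaw 93.38 rp [ 1.7992e+02 -3.0000e-02] F [ 0.4  0.6 -0.9] w 16.6 q [-0.72  0.79 -0.01  1.78  0.02  0.56  0.88]
467.5,381,4.5,93.4 shift [-0.1, -1.2, 50.0] turn [0.1, -0.0, -0.0]
```

View pics/a7.png

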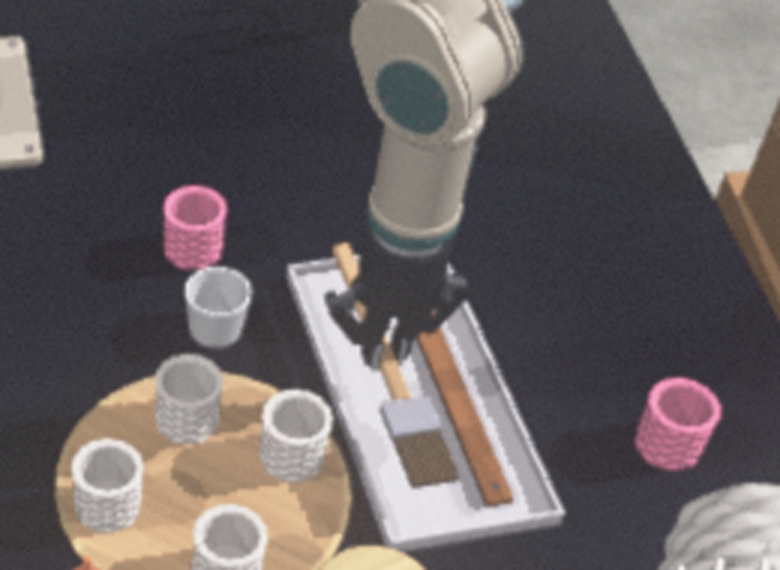

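Brush aligned with the tray, clear of the lath. Lower, release to a small opening, rise.

Request:
arm_command --rows '[[[0,-1,12,0,0,0],[0,-1,25,0,0,0],[0,-1,36,0,0,0],[0,-1,43,0,0,0],[0,-1,47,0,0,0],[0,-1,49,0,0,0],[0,-1,49,0,0,0],[0,-1,49,0,0,0]]]'

```text
clock: 16.37
eef_pos: [466.1, 380.9, 4.5]
tool_rot: [-3.14, 0.001, 1.631]
force: [-1.4, -1.2, 3.8]
width: 16.3
```

Request:
arm_command --rows '[[[0,0,0,0,0,0],[0,0,0,0,0,0],[0,0,0,0,0,0],[0,0,0,0,0,0],[0,0,-5,0,0,0],[0,0,-20,0,0,0],[0,0,-50,0,0,0],[0,0,-85,0,0,0],[0,0,-120,0,0,0],[0,0,-155,0,0,0],[0,0,-175,0,0,0],[0,0,-175,0,0,0]]]' --claw 0

```text
clock: 17.37
eef_pos: [469.3, 383.5, 185.2]
tool_rot: [3.133, -0.006, 1.631]
force: [-0.3, 0.9, 0.4]
width: 43.0
```

```bash
python3 snap.py scene a8 300 160 500 320 4;python3 snap.py top a9 150 130 350 340 2.8; python3 go.py;python3 - <<'E'
from m4 import *
for n in("a9","a8"):
    for x in rims(load(n+".npz")): print(x)
E
```

```text
t 17.47 pos [466.9 381.6 180.5] yaw 93.45 rp [ 1.7991e+02 -7.0000e-02] F [-0.  -0.2 -1. ] w 42.2 q [-0.72  0.62 -0.02  1.71  0.01  0.81  0.89]
([645.0, 199.4], 2.3, 162, [271.0, 190.0])
([560.6, 106.2], 2.1, 160, [304.0, 220.0])
([528.3, 282.0], 2.3, 176, [240.0, 230.0])
([473.4, 194.0], 2.1, 164, [271.0, 251.0])
([476.1, 195.4], 3.6, 185, [362.0, 247.0])
([531.3, 283.9], 3.4, 197, [398.0, 259.0])
([563.9, 108.2], 3.3, 201, [335.0, 276.0])
([647.8, 201.1], 3.3, 225, [376.0, 298.0])
```

View pics/a8.png

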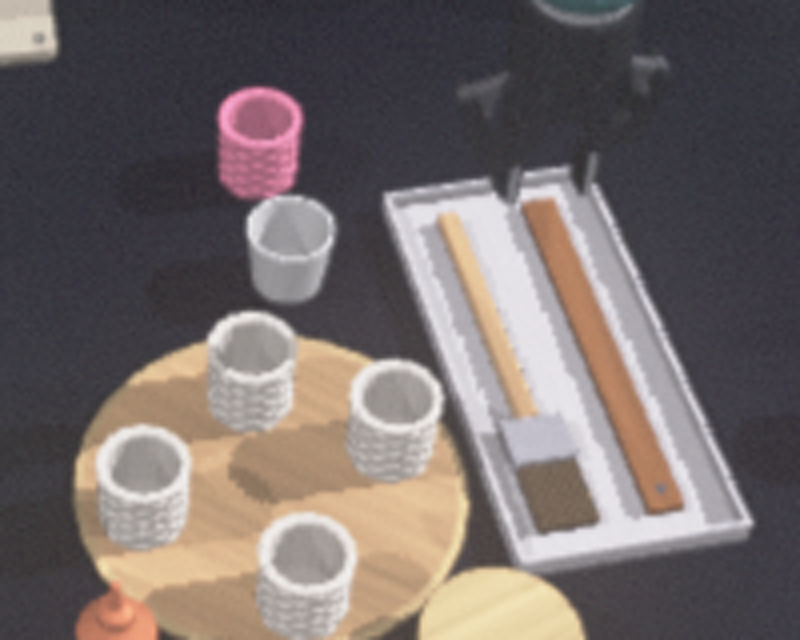

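View pics/a9.png

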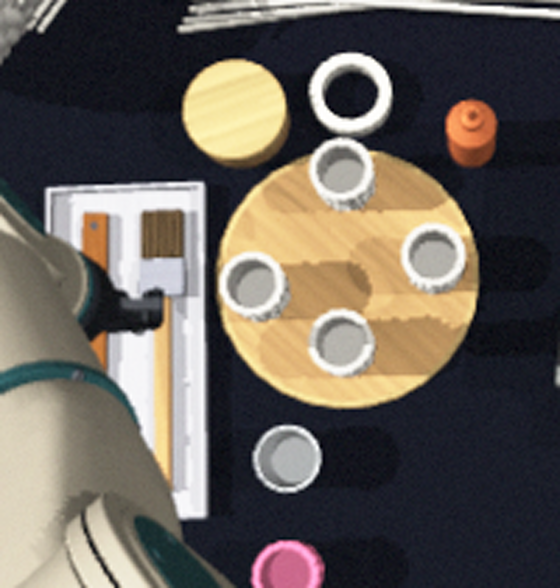

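```bash
python3 go.py 475,195,110,85
```

```text
t 17.47 pos [466.9 381.6 180.5] yaw 93.45 rp [ 1.7991e+02 -7.0000e-02] F [-0.  -0.2 -1. ] w 42.2 q [-0.72  0.62 -0.02  1.71  0.01  0.81  0.89]
475,195,110,85 shift [-186.8, -3.3, 70.3] turn [0.1, -0.1, 8.4]
```

Request:
arm_command --rows '[[[-10,0,0,0,0,0],[-35,0,0,0,0,2],[-70,-1,5,0,0,3],[-105,-2,10,0,0,5],[-140,-2,25,0,0,7],[-170,-3,45,0,0,8],[-187,-3,62,0,0,8.4],[-187,-3,70,0,0,8.4],[-187,-3,70,0,0,8.4],[-187,-3,70,0,0,8.4]]]' --claw 0.9

```text
clock: 18.3
eef_pos: [474.2, 194.9, 108.6]
tool_rot: [-3.14, 0.0, 1.485]
force: [0.8, 0.1, -0.4]
width: 81.4
```

```bash
python3 snap.py scene b1 270 140 470 300 4; python3 go.py 475,195,25,85
```

```text
t 18.35 pos [474.7 195.7 109.3] yaw 85.14 rp [-1.7997e+02 -4.0000e-02] F [ 0.7 -0.7 -0.4] w 81.0 q [-0.45  0.62  0.    2.01 -0.01  0.52  1.05]
475,195,25,85 shift [-0.7, 0.4, 84.3] turn [-0.0, -0.0, 0.1]
```

View pics/b1.png

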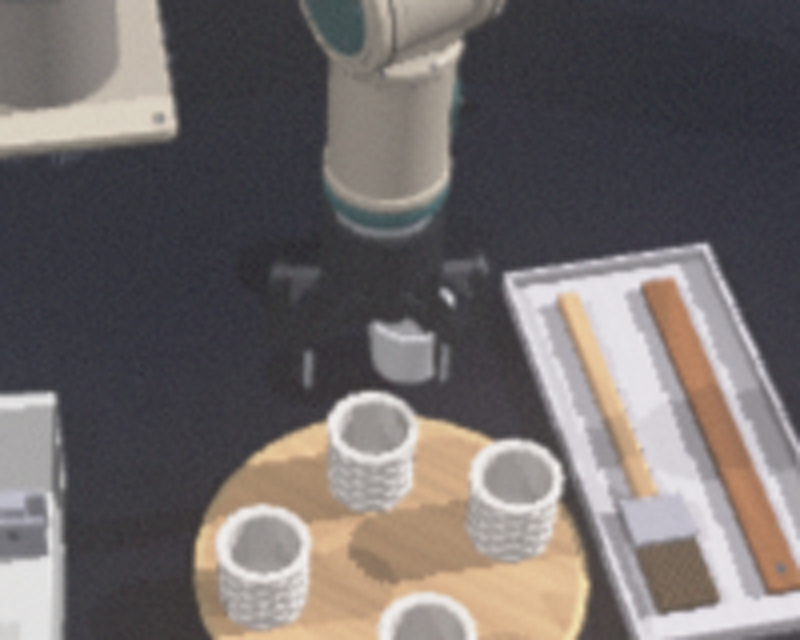

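Request:
arm_command --rows '[[[-1,0,12,0,0,0],[-1,0,28,0,0,0],[-1,0,46,0,0,0],[-1,0,63,0,0,0],[-1,0,76,0,0,0],[-1,0,83,0,0,0],[-1,0,85,0,0,0],[-1,0,85,0,0,0]]]'

```text
clock: 19.02
eef_pos: [474.8, 194.4, 24.6]
tool_rot: [3.142, -0.0, 1.486]
force: [-0.5, 0.4, 0.3]
width: 81.2
```

Request:
arm_command --rows '[[[0,0,0,0,0,0],[0,0,0,0,0,0],[0,0,0,0,0,0],[0,0,0,0,0,0],[0,0,0,0,0,0],[0,0,0,0,0,0]]]' --claw -1

```text
clock: 19.52
eef_pos: [475.5, 194.1, 25.9]
tool_rot: [3.14, -0.001, 1.484]
force: [-1.2, 0.5, 6.3]
width: 58.2
```

Request:
arm_command --rows '[[[0,0,-5,0,0,0],[0,0,-18,0,0,0],[0,0,-40,0,0,0],[0,0,-70,0,0,0],[0,0,-105,0,0,0],[0,0,-135,0,0,0],[0,0,-155,0,0,0],[0,0,-165,0,0,0],[0,0,-165,0,0,0]]]'

```text
clock: 20.27
eef_pos: [476.1, 194.0, 192.0]
tool_rot: [3.137, -0.003, 1.484]
force: [-0.3, 0.6, -1.1]
width: 58.0
```

```bash
python3 snap.py scene b2 270 140 470 300 4; python3 go.py 606.7,-182.4,190,84.8
```

```text
t 20.32 pos [475.1 193.6 190.2] yaw 85.04 rp [ 1.799e+02 -6.000e-02] F [ 0.5 -0.6 -1.5] w 58.4 q [-0.45  0.49  0.01  1.94 -0.01  0.71  1.05]
606.7,-182.4,190,84.8 shift [-363.2, 163.6, 0.1] turn [0.1, -0.1, 0.2]
```

View pics/b2.png

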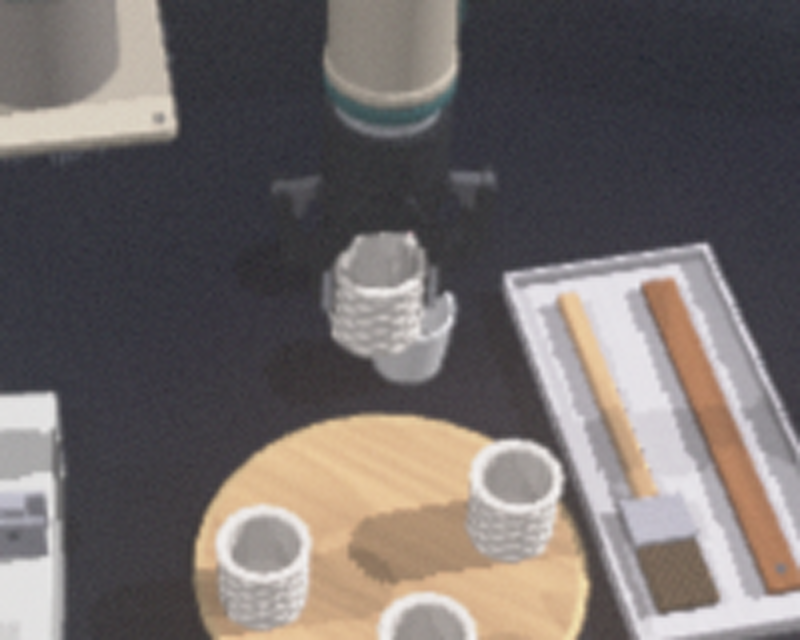

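Request:
arm_command --rows '[[[-5,2,0,0,0,0],[-18,8,0,0,0,0],[-40,18,0,0,0,0],[-70,31,0,0,0,0],[-102,46,0,0,0,0],[-134,60,0,0,0,0],[-166,75,0,0,0,0],[-198,89,0,0,0,0],[-230,104,0,0,0,0],[-262,118,0,0,0,0],[-294,132,0,0,0,0],[-322,145,0,0,0,0],[-345,155,0,0,0,0],[-358,161,0,0,0,0],[-363,164,0,0,0,0],[-363,164,0,0,0,0],[-363,164,0,0,0,0]]]'

```text
clock: 21.73
eef_pos: [606.2, -180.3, 188.4]
tool_rot: [-3.139, -0.002, 1.486]
force: [-0.2, 1.1, 0.1]
width: 58.3
```

```bash
python3 snap.py scene b3 130 180 330 340 4; python3 go.py 606.7,-182.4,110,84.8
```

```text
t 21.78 pos [ 606.4 -179.7  188.8] yaw 85.19 rp [-1.799e+02 -1.100e-01] F [-0.2 -0.  -0.5] w 57.9 q [ 0.25  0.65 -0.    1.61  0.    0.88  1.73]
606.7,-182.4,110,84.8 shift [-2.8, 0.7, 78.8] turn [-0.1, -0.1, 0.4]
```

View pics/b3.png

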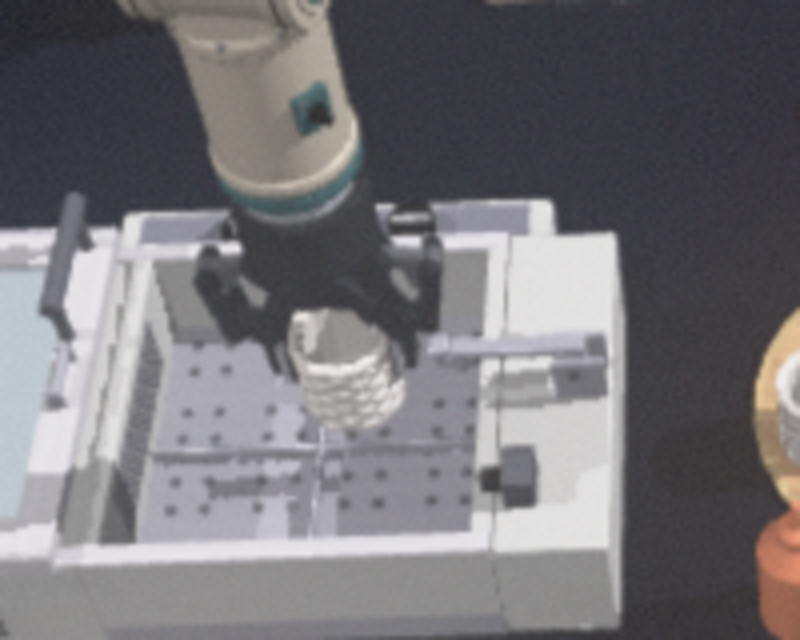

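Request:
arm_command --rows '[[[-2,1,6,0,0,0],[-3,1,20,0,0,0],[-3,1,42,0,0,0],[-3,1,66,0,0,0],[-3,1,90,0,0,0],[-3,1,108,0,0,0],[-3,1,120,0,0,0],[-3,1,126,0,0,0],[-3,1,128,0,0,0],[-3,1,128,0,0,0]]]'

```text
clock: 22.62
eef_pos: [607.9, -185.0, 61.6]
tool_rot: [3.141, -0.0, 1.485]
force: [-0.7, 0.6, -0.2]
width: 58.0
```

```bash
python3 snap.py scene b4 130 180 330 340 4; python3 go.py 606.7,-182.4,46,84.8
```

```text
t 22.67 pos [ 608.3 -185.3   62.2] yaw 85.07 rp [1.7992e+02 1.0000e-02] F [ 0.2  0.9 -0.4] w 58.1 q [ 0.25  0.82 -0.    1.69  0.    0.64  1.73]
606.7,-182.4,46,84.8 shift [2.8, -1.9, 16.2] turn [0.1, 0.0, 0.3]
```

View pics/b4.png

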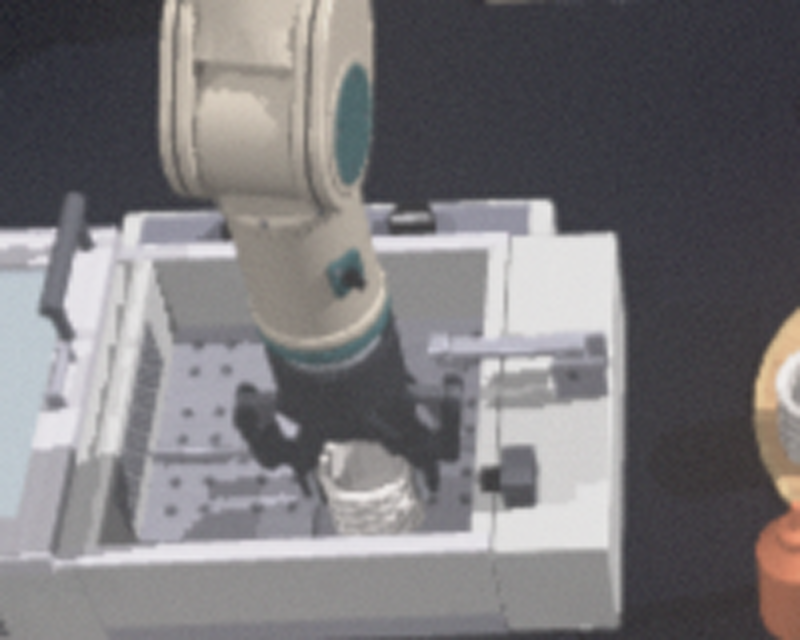

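Request:
arm_command --rows '[[[2,-1,4,0,0,0],[2,-1,8,0,0,0],[2,-1,12,0,0,0],[2,-1,15,0,0,0],[2,-1,17,0,0,0],[2,-1,17,0,0,0],[2,-1,17,0,0,0]]]'

```text
clock: 23.25
eef_pos: [606.7, -183.3, 45.9]
tool_rot: [-3.142, -0.0, 1.484]
force: [-3.1, 0.9, 10.3]
width: 57.4
```

```bash
python3 go.py
```

```text
t 23.25 pos [ 606.7 -183.3   45.9] yaw 85.04 rp [-1.8e+02 -1.0e-02] F [-3.1  0.9 10.3] w 57.4 q [ 0.25  0.84 -0.    1.7   0.01  0.61  1.73]
```

Request:
arm_command --rows '[[[0,0,0,0,0,0],[0,0,0,0,0,0],[0,0,0,0,0,0],[0,0,0,0,0,0],[0,0,-3,0,0,0],[0,0,-12,0,0,0],[0,0,-32,0,0,0],[0,0,-62,0,0,0],[0,0,-97,0,0,0],[0,0,-127,0,0,0],[0,0,-145,0,0,0],[0,0,-150,0,0,0],[0,0,-150,0,0,0]]]' --claw 0.62

```text
clock: 24.33
eef_pos: [607.8, -183.6, 196.7]
tool_rot: [3.138, 0.001, 1.484]
force: [-1.0, -0.2, -0.3]
width: 69.1
```

```bash
python3 snap.py scene b5 130 200 430 340 2.6;python3 snap.py top b6 200 140 490 310 2.6; python3 go.py 562,107,190,85 ;python3 - <<'E'
from m4 import *
for n in("b5","b6"):
    for x in rims(load(n+".npz")): print(x)
E
```

```text
t 24.43 pos [ 606.  -183.1  193.6] yaw 85.05 rp [-1.799e+02 -2.000e-02] F [-0.3 -0.2 -0.9] w 69.1 q [ 0.25  0.64 -0.    1.61  0.    0.89  1.73]
562,107,190,85 shift [285.2, -68.8, 3.8] turn [-0.1, -0.0, 0.0]
([531.2, 284.1], 3.4, 195, [399.0, 259.0])
([563.4, 108.1], 3.1, 196, [335.0, 276.0])
([647.8, 201.2], 3.3, 224, [376.0, 298.0])
([644.7, 199.2], 2.4, 167, [271.0, 189.0])
([560.6, 106.1], 2.2, 163, [304.0, 220.0])
([528.2, 282.2], 2.2, 169, [240.0, 231.0])
```

View pics/b5.png

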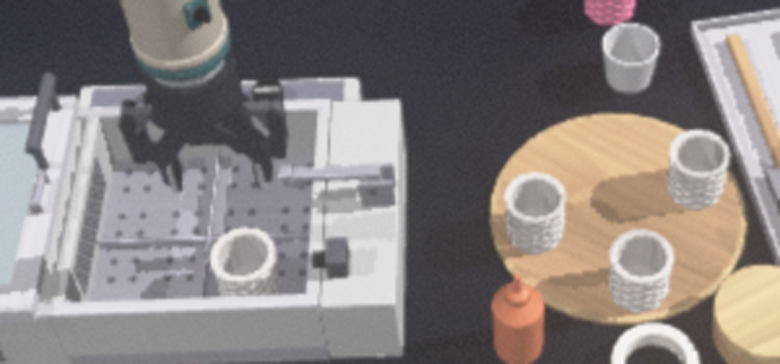

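Request:
arm_command --rows '[[[10,-2,0,0,0,0],[35,-8,0,0,0,0],[70,-17,0,0,0,0],[105,-25,0,0,0,0],[140,-34,0,0,0,0],[175,-42,0,0,0,0],[210,-51,5,0,0,0],[245,-59,20,0,0,0],[272,-65,40,0,0,0],[285,-69,65,0,0,0],[285,-69,80,0,0,0],[285,-69,84,0,0,0],[285,-69,84,0,0,0],[285,-69,84,0,0,0]]]' --claw 0.9

```text
clock: 25.6
eef_pos: [562.5, 105.9, 110.2]
tool_rot: [-3.141, 0.001, 1.483]
force: [0.3, -0.3, 0.9]
width: 81.3
```

```bash
python3 snap.py scene b7 250 190 450 330 4; python3 go.py 562,107,25,85
```

```text
t 25.65 pos [563.1 105.8 110.9] yaw 84.96 rp [1.7996e+02 1.0000e-02] F [-0.1 -0.5  0.5] w 81.2 q [-0.24  0.68  0.01  1.85 -0.01  0.62  1.26]
562,107,25,85 shift [1.1, -1.3, 85.9] turn [0.0, 0.0, -0.0]
```

View pics/b7.png

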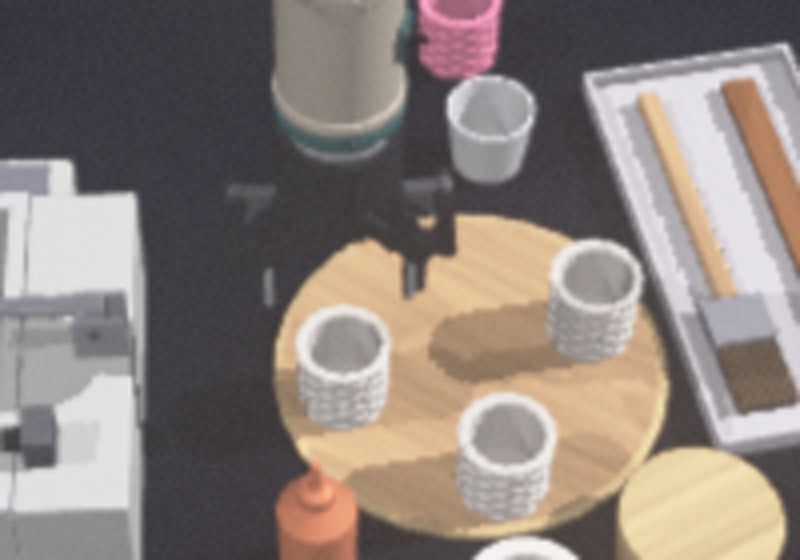

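Request:
arm_command --rows '[[[1,-1,12,0,0,0],[1,-1,28,0,0,0],[1,-1,46,0,0,0],[1,-1,63,0,0,0],[1,-1,77,0,0,0],[1,-1,84,0,0,0],[1,-1,86,0,0,0],[1,-1,86,0,0,0]]]'

```text
clock: 26.32
eef_pos: [562.2, 107.3, 24.8]
tool_rot: [3.141, -0.0, 1.484]
force: [-0.5, -0.1, 0.5]
width: 81.2
```

Request:
arm_command --rows '[[[0,0,0,0,0,0],[0,0,0,0,0,0],[0,0,0,0,0,0],[0,0,0,0,0,0],[0,0,0,0,0,0],[0,0,0,0,0,0]]]' --claw -1

```text
clock: 26.82
eef_pos: [562.7, 107.7, 26.0]
tool_rot: [3.139, -0.001, 1.484]
force: [-0.6, -0.6, 6.4]
width: 56.9
```

Request:
arm_command --rows '[[[0,0,-5,0,0,0],[0,0,-18,0,0,0],[0,0,-40,0,0,0],[0,0,-70,0,0,0],[0,0,-105,0,0,0],[0,0,-135,0,0,0],[0,0,-155,0,0,0],[0,0,-165,0,0,0],[0,0,-165,0,0,0]]]'

```text
clock: 27.57
eef_pos: [563.2, 108.0, 192.6]
tool_rot: [3.136, -0.002, 1.484]
force: [0.4, 0.2, -0.6]
width: 57.3
```

```bash
python3 go.py 597.9,-278,190,84.8
```

```text
t 27.57 pos [563.2 108.  192.6] yaw 85.04 rp [ 1.797e+02 -1.000e-01] F [ 0.4  0.2 -0.6] w 57.3 q [-0.25  0.56  0.01  1.78 -0.01  0.79  1.25]
597.9,-278,190,84.8 shift [-381.5, 67.9, 2.3] turn [0.3, -0.1, 0.2]
```

Request:
arm_command --rows '[[[-5,1,0,0,0,0],[-18,3,0,0,0,0],[-40,7,0,0,0,0],[-70,12,0,0,0,0],[-104,18,0,0,0,0],[-138,24,0,0,0,0],[-172,30,0,0,0,0],[-206,36,0,0,0,0],[-240,42,0,0,0,0],[-274,48,0,0,0,0],[-308,55,0,0,0,0],[-338,60,0,0,0,0],[-362,64,0,0,0,0],[-376,67,0,0,0,0],[-382,68,0,0,0,0],[-382,68,0,0,0,0],[-382,68,0,0,0,0]]]'

```text
clock: 28.98
eef_pos: [596.2, -277.0, 188.5]
tool_rot: [-3.14, -0.002, 1.486]
force: [0.0, 0.1, -0.4]
width: 57.2
```

```bash
python3 snap.py scene b8 130 180 330 340 4; python3 go.py 597.9,-278,62,84.8
```

```text
t 29.03 pos [ 596.6 -276.2  188.9] yaw 85.19 rp [-1.7994e+02 -1.3000e-01] F [ 0.8 -0.  -0.5] w 57.4 q [ 0.4   0.68 -0.01  1.54  0.    0.92  1.88]
597.9,-278,62,84.8 shift [-1.9, 1.6, 126.9] turn [-0.1, -0.1, 0.4]
```

View pics/b8.png

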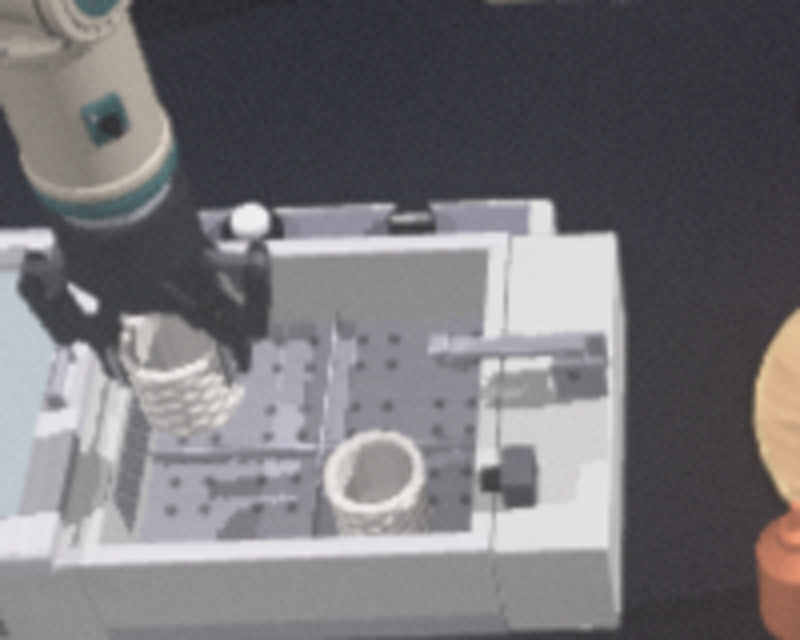

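Request:
arm_command --rows '[[[-1,1,6,0,0,0],[-1,1,20,0,0,0],[-1,1,42,0,0,0],[-1,1,66,0,0,0],[-1,1,90,0,0,0],[-1,1,108,0,0,0],[-1,1,120,0,0,0],[-1,1,126,0,0,0],[-1,1,127,0,0,0],[-1,1,127,0,0,0]]]'

```text
clock: 29.87
eef_pos: [597.9, -279.6, 62.8]
tool_rot: [3.141, 0.0, 1.485]
force: [-0.2, -0.0, -0.7]
width: 57.2
```

```bash
python3 snap.py scene b9 130 180 330 340 4; python3 go.py 597.9,-278,46,84.8
```

```text
t 29.92 pos [ 598.2 -279.9   63.4] yaw 85.07 rp [1.799e+02 3.000e-02] F [-0.2 -0.8 -0.7] w 57.5 q [ 0.4   0.84 -0.01  1.61  0.01  0.69  1.87]
597.9,-278,46,84.8 shift [1.9, -0.5, 17.4] turn [0.1, 0.0, 0.3]
```

View pics/b9.png

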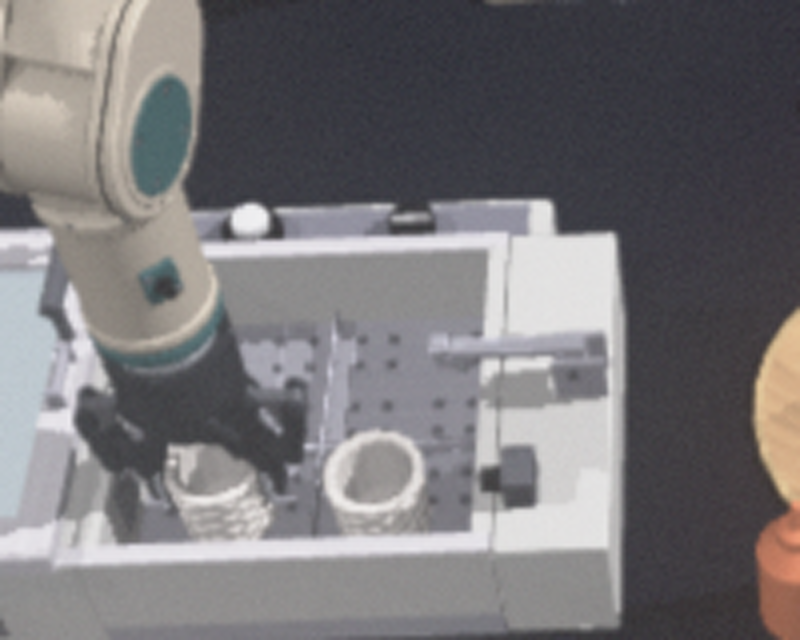

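Request:
arm_command --rows '[[[1,0,4,0,0,0],[1,0,8,0,0,0],[1,0,12,0,0,0],[1,0,15,0,0,0],[1,0,18,0,0,0],[1,0,18,0,0,0],[1,0,18,0,0,0]]]'

```text
clock: 30.5
eef_pos: [597.4, -278.9, 46.0]
tool_rot: [-3.142, -0.0, 1.484]
force: [-3.4, 1.9, 11.4]
width: 57.3
```

Request:
arm_command --rows '[[[0,0,0,0,0,0],[0,0,0,0,0,0],[0,0,0,0,0,0],[0,0,0,0,0,0],[0,0,-3,0,0,0],[0,0,-12,0,0,0],[0,0,-32,0,0,0],[0,0,-62,0,0,0],[0,0,-97,0,0,0],[0,0,-127,0,0,0],[0,0,-145,0,0,0],[0,0,-150,0,0,0],[0,0,-150,0,0,0]]]' --claw 0.62

```text
clock: 31.58
eef_pos: [598.3, -280.2, 196.7]
tool_rot: [3.138, 0.002, 1.483]
force: [-0.2, -0.8, 0.2]
width: 68.9
```

```bash
python3 snap.py scene c1 130 200 430 340 2.6;python3 snap.py top c2 200 140 490 310 2.6; python3 go.py 530,283,190,85 ;python3 - <<'E'
from m4 import *
for n in("c1","c2"):
    for x in rims(load(n+".npz")): print(x)
E
```

```text
t 31.68 pos [ 596.6 -279.   193.5] yaw 85.02 rp [-1.799e+02 -1.000e-02] F [ 0.1 -0.3 -0.7] w 69.2 q [ 0.4   0.68 -0.    1.53  0.    0.93  1.88]
530,283,190,85 shift [554.1, -115.1, 3.7] turn [-0.1, -0.0, 0.0]
([531.4, 283.9], 3.5, 196, [398.0, 259.0])
([647.5, 201.2], 3.2, 220, [376.0, 298.0])
([644.8, 199.3], 2.4, 170, [271.0, 190.0])
([528.3, 282.4], 2.2, 164, [240.0, 231.0])
```

View pics/c1.png

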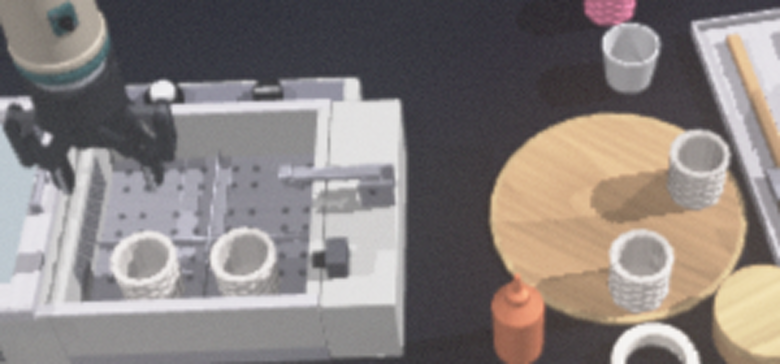

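View pics/c2.png

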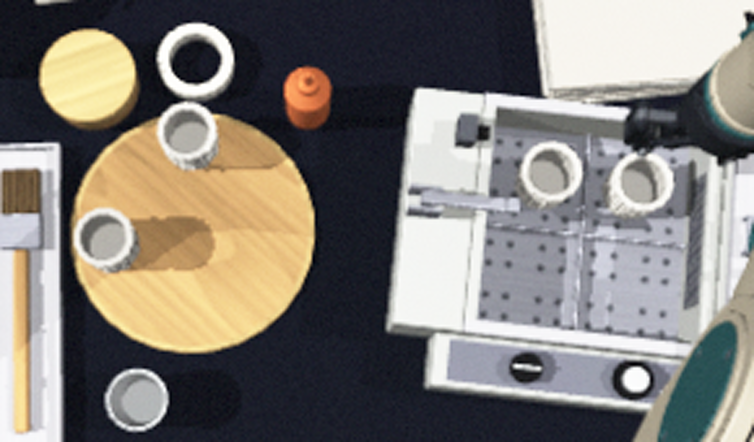

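Request:
arm_command --rows '[[[10,-2,0,0,0,0],[35,-7,0,0,0,0],[72,-15,0,0,0,0],[110,-23,0,0,0,0],[148,-31,0,0,0,0],[186,-39,0,0,0,0],[224,-47,0,0,0,0],[262,-55,0,0,0,0],[300,-63,0,0,0,0],[338,-71,0,0,0,0],[376,-79,0,0,0,0],[414,-87,5,0,0,0],[452,-95,15,0,0,0],[490,-103,28,0,0,0],[522,-109,45,0,0,0],[545,-113,62,0,0,0],[554,-115,76,0,0,0],[554,-115,84,0,0,0],[554,-115,84,0,0,0],[554,-115,84,0,0,0]]]' --claw 0.88

```text
clock: 33.35
eef_pos: [530.9, 280.0, 109.8]
tool_rot: [-3.141, 0.003, 1.482]
force: [-0.3, -0.2, 0.1]
width: 80.5
```

```bash
python3 snap.py scene c3 280 190 480 330 4; python3 go.py 530,283,25,85;python3 - <<'E'
from m4 import *
for x in rims(load("c3.npz")): print(x)
E
```

```text
t 33.4 pos [531.6 280.2 110.6] yaw 84.85 rp [1.7998e+02 9.0000e-02] F [ 0.3 -0.3 -0.2] w 80.5 q [-0.54  0.71  0.02  1.77 -0.02  0.67  0.96]
530,283,25,85 shift [2.8, -1.9, 85.6] turn [0.0, 0.1, -0.1]
([531.4, 284.0], 3.5, 193, [399.0, 259.0])
([647.7, 201.1], 3.3, 225, [376.0, 298.0])
```

View pics/c3.png

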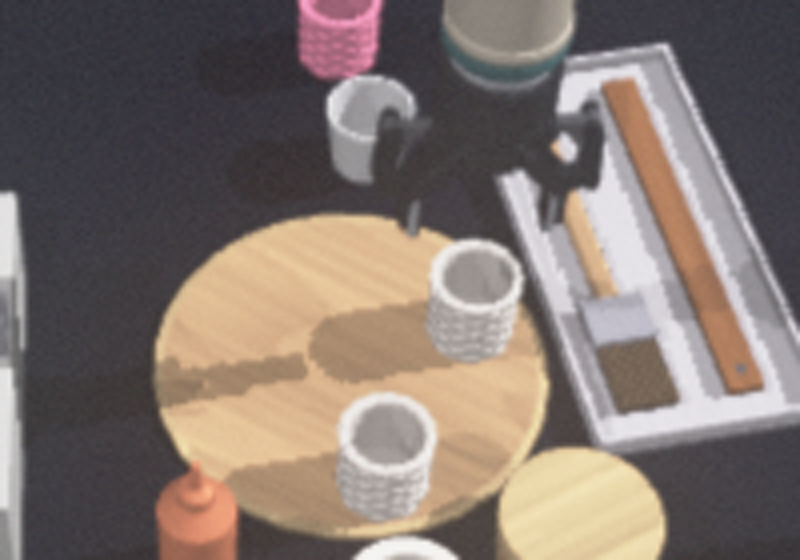

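Request:
arm_command --rows '[[[2,-1,10,0,0,0],[3,-2,28,0,0,0],[3,-2,46,0,0,0],[3,-2,63,0,0,0],[3,-2,77,0,0,0],[3,-2,84,0,0,0],[3,-2,86,0,0,0],[3,-2,86,0,0,0]]]'

```text
clock: 34.07
eef_pos: [529.3, 285.5, 24.4]
tool_rot: [-3.142, 0.0, 1.483]
force: [-0.1, 0.3, 0.0]
width: 80.0
```

Request:
arm_command --rows '[[[0,0,0,0,0,0],[0,0,0,0,0,0],[0,0,0,0,0,0],[0,0,0,0,0,0],[0,0,0,0,0,0],[0,0,0,0,0,0]]]' --claw -1

```text
clock: 34.57
eef_pos: [529.9, 286.4, 26.0]
tool_rot: [3.14, -0.001, 1.484]
force: [-1.3, 0.2, 5.7]
width: 57.9
```

Request:
arm_command --rows '[[[0,0,-5,0,0,0],[0,0,-18,0,0,0],[0,0,-40,0,0,0],[0,0,-70,0,0,0],[0,0,-105,0,0,0],[0,0,-135,0,0,0],[0,0,-155,0,0,0],[0,0,-165,0,0,0],[0,0,-165,0,0,0]]]'

```text
clock: 35.32
eef_pos: [530.4, 287.0, 192.7]
tool_rot: [3.137, -0.003, 1.484]
force: [0.1, 0.4, -0.7]
width: 57.8
```

```bash
python3 go.py 493,-174,190,84.8
```

```text
t 35.32 pos [530.4 287.  192.7] yaw 85.05 rp [179.74  -0.19] F [ 0.1  0.4 -0.7] w 57.8 q [-0.56  0.6   0.02  1.7  -0.02  0.83  0.96]
493,-174,190,84.8 shift [-462.5, 2.5, 1.2] turn [0.3, -0.2, 0.2]
```

Request:
arm_command --rows '[[[-5,0,0,0,0,0],[-18,0,0,0,0,0],[-40,0,0,0,0,0],[-70,0,0,0,0,0],[-104,0,0,0,0,0],[-138,1,0,0,0,0],[-172,1,0,0,0,0],[-206,1,0,0,0,0],[-240,1,0,0,0,0],[-274,1,0,0,0,0],[-308,2,0,0,0,0],[-342,2,0,0,0,0],[-376,2,0,0,0,0],[-406,2,0,0,0,0],[-432,2,0,0,0,0],[-450,2,0,0,0,0],[-462,2,0,0,0,0],[-462,2,0,0,0,0],[-462,2,0,0,0,0]]]'

```text
clock: 36.9
eef_pos: [490.0, -174.1, 188.5]
tool_rot: [-3.139, -0.001, 1.483]
force: [0.4, 1.1, 0.1]
width: 58.3
```

```bash
python3 snap.py scene c4 130 180 330 340 4; python3 go.py 493,-174,62,84.8
```

```text
t 36.95 pos [ 490.5 -173.   188.7] yaw 85.1 rp [-1.799e+02 -8.000e-02] F [ 0.7 -0.1 -0.7] w 57.9 q [ 0.28  0.5   0.    1.92 -0.    0.72  1.77]
493,-174,62,84.8 shift [-0.9, 2.8, 126.7] turn [-0.1, -0.1, 0.3]
```

View pics/c4.png

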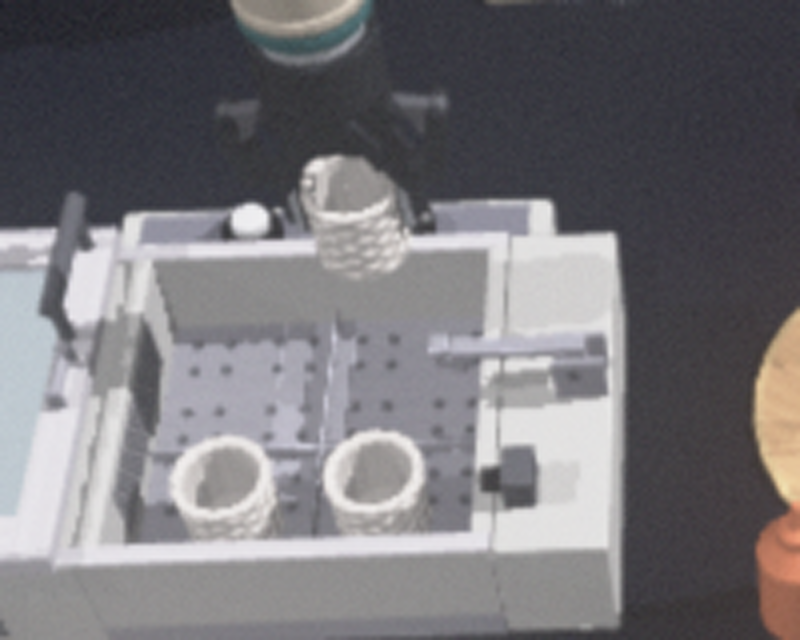

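Request:
arm_command --rows '[[[-1,2,6,0,0,0],[-1,3,20,0,0,0],[-1,3,42,0,0,0],[-1,3,66,0,0,0],[-1,3,90,0,0,0],[-1,3,108,0,0,0],[-1,3,120,0,0,0],[-1,3,126,0,0,0],[-1,3,127,0,0,0],[-1,3,127,0,0,0]]]'

```text
clock: 37.78
eef_pos: [494.3, -174.7, 62.3]
tool_rot: [-3.141, -0.0, 1.486]
force: [-1.0, -0.6, -0.6]
width: 57.8
```

```bash
python3 snap.py scene c5 130 180 330 340 4; python3 go.py 493,-174,46,84.8
```

```text
t 37.83 pos [ 494.6 -175.1   62.8] yaw 85.1 rp [179.95  -0.  ] F [-0.2  0.2 -0.2] w 58.1 q [ 0.29  0.71 -0.    2.   -0.    0.43  1.77]
493,-174,46,84.8 shift [0.9, -1.7, 16.8] turn [0.0, -0.0, 0.3]
```

View pics/c5.png

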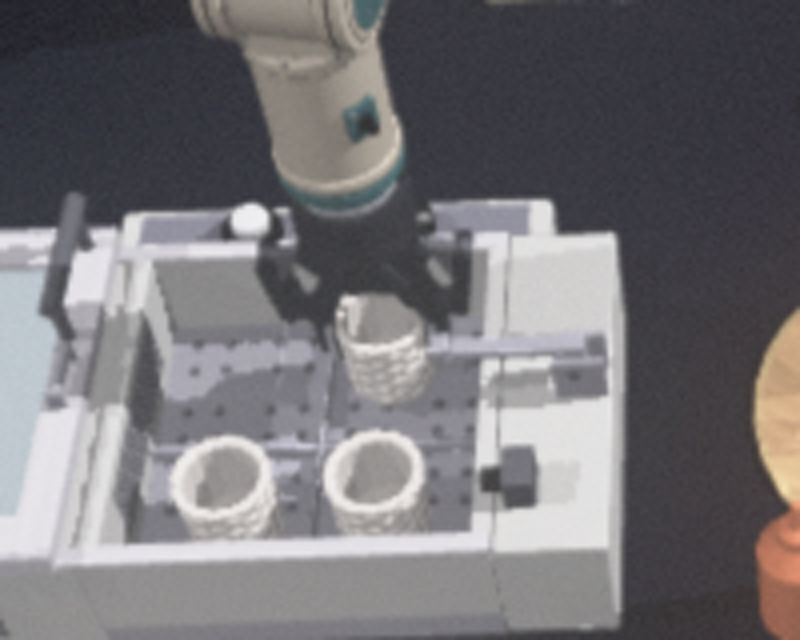

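Request:
arm_command --rows '[[[1,-1,4,0,0,0],[1,-1,8,0,0,0],[1,-1,12,0,0,0],[1,-1,15,0,0,0],[1,-1,17,0,0,0],[1,-1,17,0,0,0],[1,-1,17,0,0,0]]]'

```text
clock: 38.42
eef_pos: [492.9, -174.5, 46.0]
tool_rot: [-3.142, -0.0, 1.484]
force: [-1.7, 0.3, 6.7]
width: 58.4
```

Request:
arm_command --rows '[[[0,0,0,0,0,0],[0,0,0,0,0,0],[0,0,0,0,0,0],[0,0,0,0,0,0],[0,0,-3,0,0,0],[0,0,-12,0,0,0],[0,0,-32,0,0,0],[0,0,-62,0,0,0],[0,0,-97,0,0,0],[0,0,-127,0,0,0],[0,0,-145,0,0,0],[0,0,-150,0,0,0],[0,0,-150,0,0,0]]]' --claw 0.62

```text
clock: 39.5
eef_pos: [494.0, -174.8, 197.3]
tool_rot: [3.138, 0.001, 1.484]
force: [0.0, 0.0, -0.1]
width: 69.6
```

```bash
python3 snap.py scene c6 130 200 430 340 2.6;python3 snap.py top c7 200 140 490 310 2.6; python3 go.py 646.5,200.5,190,85 ;python3 - <<'E'
from m4 import *
for n in("c6","c7"):
    for x in rims(load(n+".npz")): print(x)
E
```

```text
t 39.6 pos [ 492.4 -174.2  194.8] yaw 85.05 rp [-1.7993e+02 -2.0000e-02] F [ 0.2 -0.3  0.4] w 69.5 q [ 0.28  0.5   0.    1.91 -0.    0.74  1.77]
646.5,200.5,190,85 shift [386.6, 121.2, 4.8] turn [-0.1, -0.0, 0.0]
([647.7, 201.4], 3.2, 220, [376.0, 298.0])
([644.9, 199.4], 2.3, 167, [271.0, 189.0])
```

View pics/c6.png

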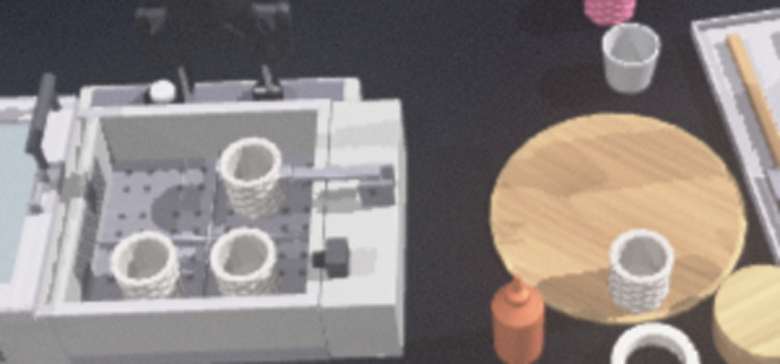

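View pics/c7.png

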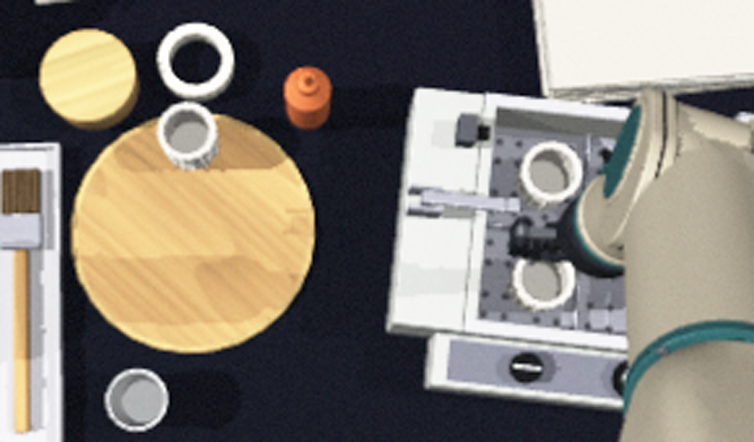

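Request:
arm_command --rows '[[[10,3,0,0,0,0],[35,11,0,0,0,0],[70,22,0,0,0,0],[105,33,0,0,0,0],[140,44,0,0,0,0],[175,55,0,0,0,0],[210,66,0,0,0,0],[245,77,0,0,0,0],[280,88,0,0,0,0],[315,99,5,0,0,0],[348,109,15,0,0,0],[374,117,35,0,0,0],[386,121,60,0,0,0],[387,121,78,0,0,0],[387,121,85,0,0,0],[387,121,85,0,0,0],[387,121,85,0,0,0]]]' --claw 0.9

```text
clock: 41.02
eef_pos: [646.6, 200.0, 109.7]
tool_rot: [-3.14, 0.001, 1.484]
force: [-0.4, 0.3, 0.9]
width: 81.1
```

```bash
python3 snap.py scene c8 280 200 480 350 4; python3 go.py 646.5,200.5,25,85;python3 - <<'E'
from m4 import *
for x in rims(load("c8.npz")): print(x)
E
```

```text
t 41.07 pos [647.5 199.9 110.9] yaw 84.98 rp [1.7996e+02 1.0000e-02] F [-0.1  0.5  1.3] w 81.0 q [-0.35  0.8   0.02  1.54 -0.02  0.8   1.16]
646.5,200.5,25,85 shift [0.5, -1.1, 85.9] turn [0.0, 0.0, -0.0]
([647.5, 201.3], 3.1, 214, [376.0, 298.0])
```

View pics/c8.png

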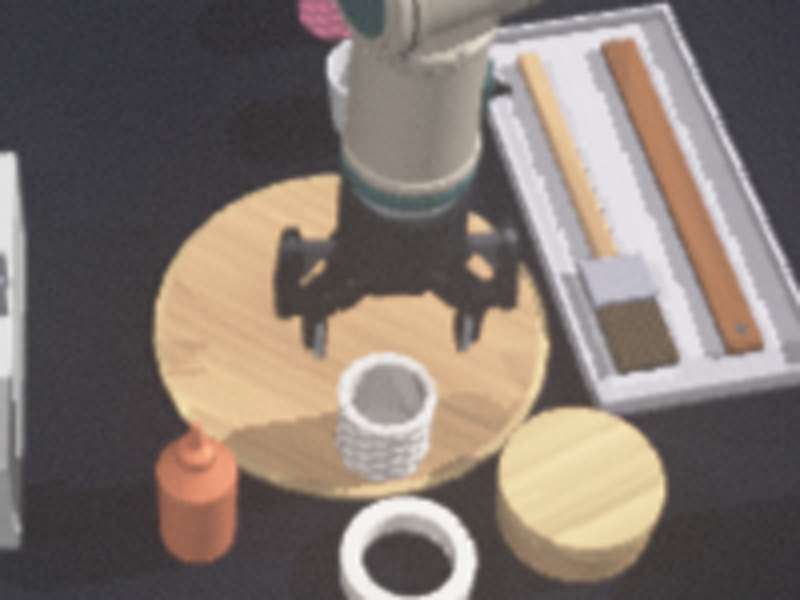

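Request:
arm_command --rows '[[[0,-1,10,0,0,0],[0,-1,28,0,0,0],[0,-1,46,0,0,0],[0,-1,63,0,0,0],[0,-1,77,0,0,0],[0,-1,84,0,0,0],[0,-1,86,0,0,0],[0,-1,86,0,0,0]]]'

```text
clock: 41.73
eef_pos: [646.1, 200.5, 24.4]
tool_rot: [-3.142, 0.0, 1.484]
force: [0.4, -0.4, -0.4]
width: 81.1
```

Request:
arm_command --rows '[[[0,0,0,0,0,0],[0,0,0,0,0,0],[0,0,0,0,0,0],[0,0,0,0,0,0],[0,0,0,0,0,0],[0,0,0,0,0,0]]]' --claw -1

```text
clock: 42.23
eef_pos: [647.1, 201.1, 25.9]
tool_rot: [3.139, -0.001, 1.484]
force: [0.3, -0.4, 6.5]
width: 56.2
```

Request:
arm_command --rows '[[[0,0,-5,0,0,0],[0,0,-18,0,0,0],[0,0,-40,0,0,0],[0,0,-70,0,0,0],[0,0,-105,0,0,0],[0,0,-135,0,0,0],[0,0,-155,0,0,0],[0,0,-165,0,0,0],[0,0,-165,0,0,0]]]'

```text
clock: 42.98
eef_pos: [647.5, 201.1, 192.7]
tool_rot: [3.137, -0.002, 1.484]
force: [1.2, -0.0, -1.2]
width: 56.3
```

```bash
python3 go.py 484.4,-267.6,190,84.8
```

```text
t 42.98 pos [647.5 201.1 192.7] yaw 85.04 rp [ 1.7973e+02 -1.2000e-01] F [ 1.2 -0.  -1.2] w 56.3 q [-0.36  0.71  0.02  1.48 -0.02  0.95  1.16]
484.4,-267.6,190,84.8 shift [-481.0, -121.9, 1.1] turn [0.3, -0.1, 0.2]
```

Request:
arm_command --rows '[[[-5,-1,0,0,0,0],[-18,-5,0,0,0,0],[-40,-10,0,0,0,0],[-70,-18,0,0,0,0],[-104,-26,0,0,0,0],[-138,-35,0,0,0,0],[-172,-44,0,0,0,0],[-206,-52,0,0,0,0],[-240,-61,0,0,0,0],[-274,-69,0,0,0,0],[-308,-78,0,0,0,0],[-342,-87,0,0,0,0],[-376,-95,0,0,0,0],[-410,-104,0,0,0,0],[-440,-111,0,0,0,0],[-462,-117,0,0,0,0],[-475,-120,0,0,0,0],[-481,-122,0,0,0,0],[-481,-122,0,0,0,0],[-481,-122,0,0,0,0]]]'

```text
clock: 44.65
eef_pos: [483.2, -266.3, 188.8]
tool_rot: [-3.141, -0.002, 1.486]
force: [0.6, 1.0, -1.2]
width: 56.4
```

```bash
python3 snap.py scene d1 130 180 330 340 4; python3 go.py 484.4,-267.6,62,84.8
```

```text
t 44.7 pos [ 483.6 -265.8  189. ] yaw 85.19 rp [-1.7997e+02 -1.0000e-01] F [ 0.  -0.1 -0.1] w 56.6 q [ 0.46  0.54 -0.01  1.84  0.    0.76  1.94]
484.4,-267.6,62,84.8 shift [-1.9, 1.0, 127.0] turn [-0.0, -0.1, 0.4]
```

View pics/d1.png

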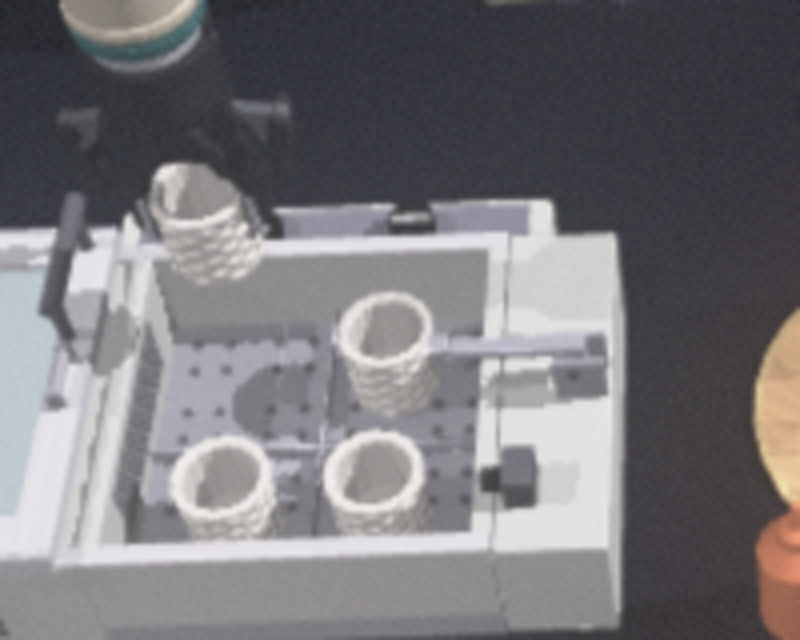

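Request:
arm_command --rows '[[[0,1,6,0,0,0],[1,1,20,0,0,0],[1,1,42,0,0,0],[1,1,66,0,0,0],[1,1,90,0,0,0],[1,1,108,0,0,0],[1,1,120,0,0,0],[1,1,126,0,0,0],[1,1,127,0,0,0],[1,1,127,0,0,0]]]'

```text
clock: 45.53
eef_pos: [484.5, -266.3, 62.3]
tool_rot: [-3.142, -0.0, 1.486]
force: [0.6, 0.1, -0.8]
width: 56.4
```

```bash
python3 snap.py scene d2 130 180 330 340 4; python3 go.py 484.4,-266,46,84.8
```

```text
t 45.58 pos [ 484.8 -266.7   62.9] yaw 85.1 rp [1.7995e+02 1.0000e-02] F [-0.4 -0.1 -0.2] w 56.4 q [ 0.46  0.73 -0.01  1.92  0.01  0.48  1.93]
484.4,-266,46,84.8 shift [0.7, -0.4, 16.9] turn [0.1, 0.0, 0.3]
```

View pics/d2.png

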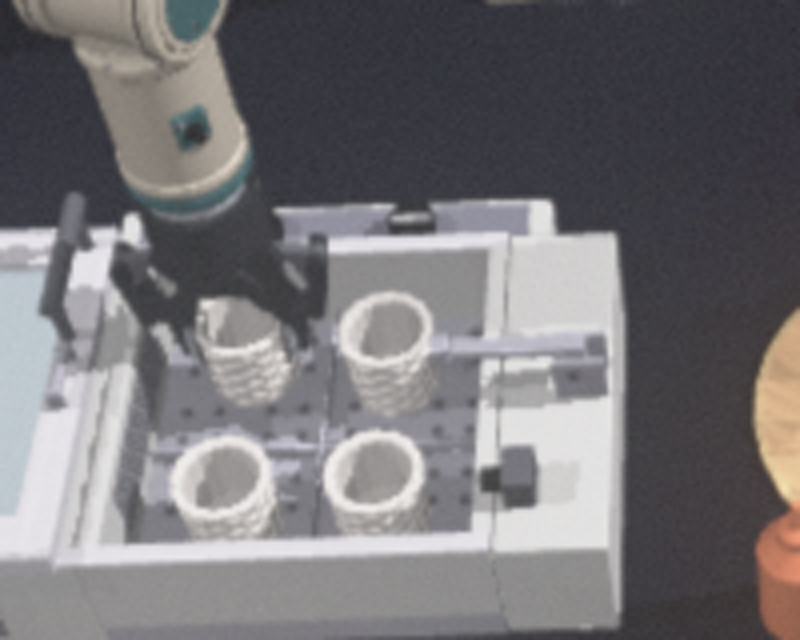

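Request:
arm_command --rows '[[[0,0,4,0,0,0],[0,0,8,0,0,0],[0,0,12,0,0,0],[0,0,15,0,0,0],[0,0,17,0,0,0],[0,0,17,0,0,0],[0,0,17,0,0,0]]]'

```text
clock: 46.17
eef_pos: [483.9, -267.0, 45.9]
tool_rot: [-3.141, -0.0, 1.484]
force: [-1.5, 1.9, 4.0]
width: 56.3
```

Request:
arm_command --rows '[[[0,0,0,0,0,0],[0,0,0,0,0,0],[0,0,0,0,0,0],[0,0,0,0,0,0],[0,0,-3,0,0,0],[0,0,-12,0,0,0],[0,0,-32,0,0,0],[0,0,-62,0,0,0],[0,0,-97,0,0,0],[0,0,-132,0,0,0],[0,0,-160,0,0,0],[0,0,-174,0,0,0],[0,0,-174,0,0,0]]]' --claw 0.62

```text
clock: 47.25
eef_pos: [486.1, -268.3, 224.0]
tool_rot: [3.134, 0.003, 1.484]
force: [0.4, 0.1, -0.4]
width: 69.0
```

Request:
arm_command --rows '[[[15,3,0,0,0,0],[45,8,0,0,0,0],[85,14,0,0,0,0],[120,20,0,0,0,0],[160,20,0,0,0,0],[200,20,0,0,0,0],[240,20,0,0,0,0],[260,20,0,0,0,0],[260,20,0,0,0,0]]]' --claw -1

```text
clock: 48.0
eef_pos: [526.2, -2.8, 219.0]
tool_rot: [-3.141, -0.004, 1.494]
force: [-0.4, -0.2, 0.5]
width: -0.1
```

```bash
python3 snap.py scene d3 40 200 310 350 2.9;python3 snap.py top d4 340 160 600 310 3; python3 go.py
```

```text
t 48.1 pos [525.9  -9.1 219. ] yaw 85.17 rp [-1.7993e+02  2.0000e-02] F [ 0.2 -1.3  0.7] w 0.4 q [-0.03  0.47 -0.01  1.88  0.01  0.8   1.44]
```

View pics/d3.png

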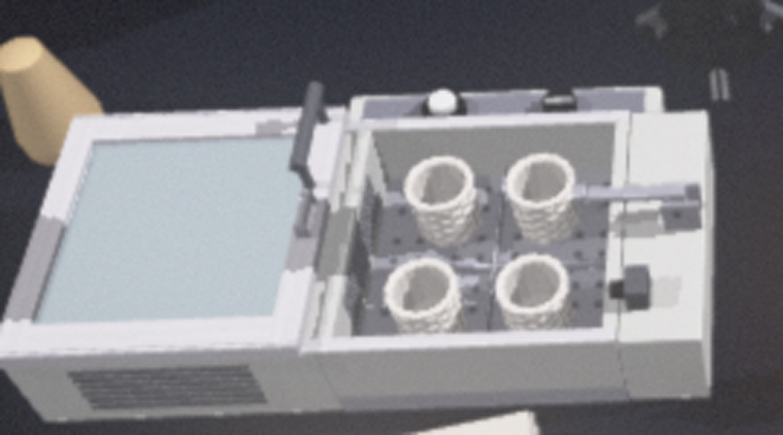

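View pics/d4.png

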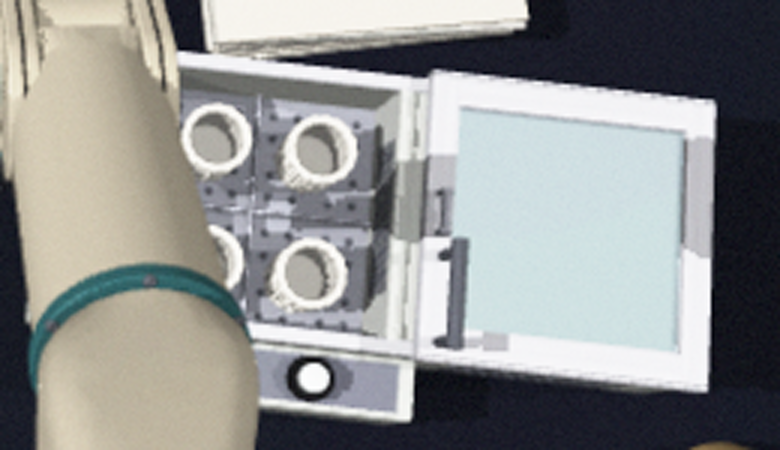

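```bash
python3 - <<'E'
from m4 import *
d=load("d4.npz")
p=rayz(d,np.array([460,455.])/3+340-.33,np.array([238,348.])/3+160-.33,159.)
print(p.round(1)); c=p.mean(0)
q=np.array([545.5,-225]);a=-.091;R=np.array([[np.cos(a),np.sin(a)],[-np.sin(a),np.cos(a)]])
print("dryer frame",(R@(p[:,:2]-q).T).T.round(1))
E
python3 go.py
```

```text
[[ 502.9 -372.6  159. ]
 [ 410.3 -364.9  159. ]]
dryer frame [[ -29.  -150.9]
 [-122.  -151.6]]
t 48.1 pos [525.9  -9.1 219. ] yaw 85.17 rp [-1.7993e+02  2.0000e-02] F [ 0.2 -1.3  0.7] w 0.4 q [-0.03  0.47 -0.01  1.88  0.01  0.8   1.44]
```

```bash
python3 go.py 453.6,-407.4,215,-5.2
```

```text
t 48.1 pos [525.9  -9.1 219. ] yaw 85.17 rp [-1.7993e+02  2.0000e-02] F [ 0.2 -1.3  0.7] w 0.4 q [-0.03  0.47 -0.01  1.88  0.01  0.8   1.44]
453.6,-407.4,215,-5.2 shift [-403.0, -38.6, 4.2] turn [-0.0, 0.1, 90.4]
```

Request:
arm_command --rows '[[[-8,-1,0,0,0,3],[-25,-2,0,0,0,9],[-50,-5,0,0,0,15],[-78,-8,0,0,0,21],[-106,-10,0,0,0,27],[-134,-13,0,0,0,33],[-162,-15,0,0,0,39],[-190,-18,0,0,0,45],[-218,-21,0,0,0,51],[-246,-24,0,0,0,57],[-274,-26,0,0,0,63],[-302,-29,0,0,0,69],[-330,-31,0,0,0,75],[-356,-34,0,0,0,80],[-378,-36,0,0,0,84],[-393,-37,2,0,0,88],[-401,-38,4,0,0,90],[-403,-39,4,0,0,90.4],[-403,-39,4,0,0,90.4],[-403,-39,4,0,0,90.4]]]' --claw -1

```text
clock: 49.77
eef_pos: [452.7, -406.9, 215.2]
tool_rot: [-3.14, 0.0, -0.092]
force: [-0.9, -0.9, -0.4]
width: -0.0
```

```bash
python3 snap.py scene e1 20 180 280 340 3; python3 go.py 453.6,-407.4,130,-5.2
```

```text
t 49.82 pos [ 453.1 -406.6  215.4] yaw -5.24 rp [-179.93    0.  ] F [ 0.7 -0.3  0.2] w 0.5 q [ 0.43  0.62  0.42  1.66 -0.31  0.93  0.87]
453.6,-407.4,130,-5.2 shift [0.6, 0.8, 85.4] turn [-0.1, 0.0, -0.0]
```

View pics/e1.png

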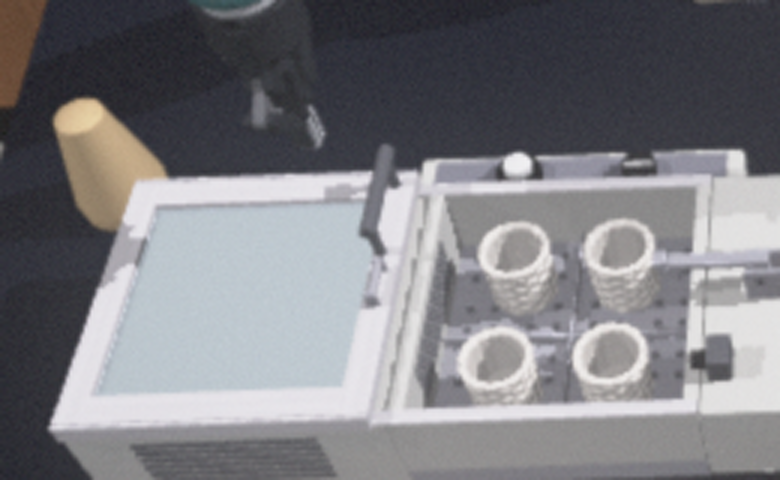

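Request:
arm_command --rows '[[[0,1,10,0,0,0],[0,1,25,0,0,0],[0,1,42,0,0,0],[0,1,58,0,0,0],[0,1,72,0,0,0],[0,1,80,0,0,0],[0,1,83,0,0,0],[0,1,83,0,0,0]]]'

```text
clock: 50.48
eef_pos: [452.6, -408.2, 131.7]
tool_rot: [-3.141, 0.001, -0.093]
force: [-0.4, -0.2, -0.2]
width: -0.0
```

```bash
python3 snap.py scene e2 20 180 280 340 3; python3 go.py 479.4,-123.6,132,-5.2
```

```text
t 50.53 pos [ 452.9 -408.8  132.5] yaw -5.33 rp [180.  -0.] F [-0.1  0.1  0.2] w -0.0 q [ 0.46  0.72  0.38  1.73 -0.36  0.76  0.92]
479.4,-123.6,132,-5.2 shift [-0.1, -286.4, 0.5] turn [0.0, -0.0, -0.1]
```

View pics/e2.png

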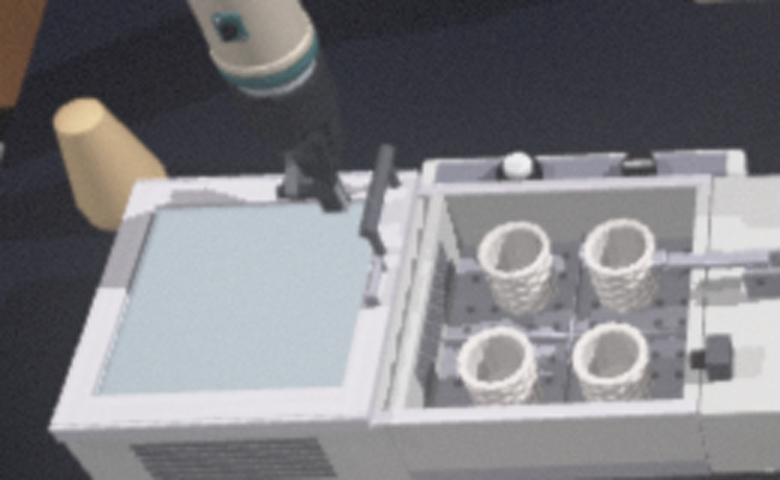

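Request:
arm_command --rows '[[[0,-5,0,0,0,0],[0,-12,0,0,0,0],[0,-20,0,0,0,0],[0,-28,0,0,0,0],[0,-37,0,0,0,0],[0,-47,0,0,0,0],[0,-57,0,0,0,0],[0,-67,0,0,0,0],[0,-78,0,0,0,0],[0,-89,0,0,0,0],[0,-100,0,0,0,0],[0,-111,0,0,0,0],[0,-122,0,0,0,0],[0,-133,0,0,0,0],[0,-143,0,0,0,0],[0,-152,0,0,0,0],[0,-160,0,0,0,0],[0,-165,0,0,0,0],[0,-168,0,0,0,0],[0,-168,0,0,0,0]]]'

```text
clock: 52.2
eef_pos: [468.1, -240.0, 132.1]
tool_rot: [-3.14, 0.002, -0.092]
force: [0.4, 0.1, -0.1]
width: -0.2
```

```bash
python3 snap.py scene e3 40 180 310 350 2.9; python3 go.py 479.4,-123.6,132,-5.2
```

```text
t 52.25 pos [ 467.7 -240.2  132. ] yaw -5.31 rp [-1.7989e+02  1.2000e-01] F [-0.1  0.7  0.9] w -0.4 q [ 0.17  0.63  0.39  1.96 -0.39  0.63  0.72]
479.4,-123.6,132,-5.2 shift [0.8, -117.2, 0.2] turn [-0.1, 0.1, -0.1]
```

View pics/e3.png

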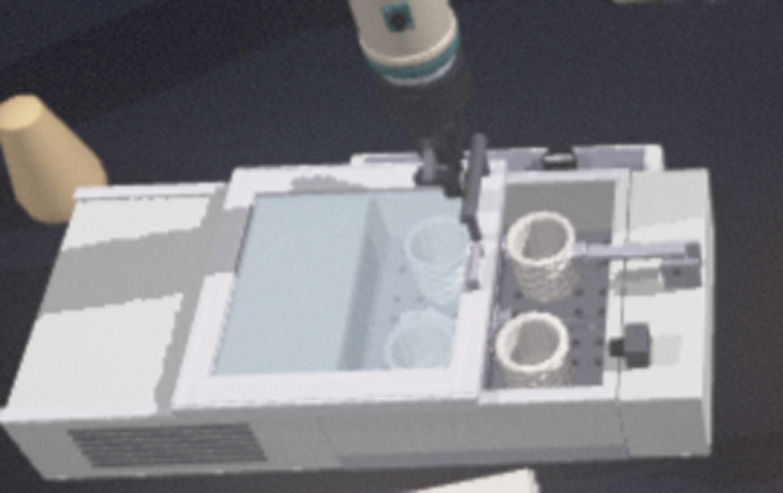

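Request:
arm_command --rows '[[[0,-6,0,0,0,0],[0,-15,0,0,0,0],[0,-25,0,0,0,0],[0,-35,0,0,0,0],[0,-45,0,0,0,0],[0,-55,0,0,0,0],[0,-65,0,0,0,0],[0,-75,0,0,0,0],[0,-83,0,0,0,0],[0,-90,0,0,0,0],[0,-95,0,0,0,0],[0,-99,0,0,0,0],[0,-102,0,0,0,0],[0,-102,0,0,0,0],[0,-102,0,0,0,0]]]'

```text
clock: 53.5
eef_pos: [477.7, -140.0, 132.4]
tool_rot: [3.142, 0.0, -0.094]
force: [-2.2, -3.3, -0.7]
width: -0.3
```

```bash
python3 snap.py scene e4 40 180 310 350 2.9; python3 go.py 479.4,-123.6,132,-5.2
```

```text
t 53.55 pos [ 477.7 -140.   132.4] yaw -5.37 rp [-1.7999e+02  2.0000e-02] F [-2.2 -3.  -1. ] w 0.2 q [-0.04  0.6   0.4   2.04 -0.42  0.58  0.56]
479.4,-123.6,132,-5.2 shift [0.2, -16.5, 0.4] turn [-0.0, 0.0, -0.2]
```

View pics/e4.png

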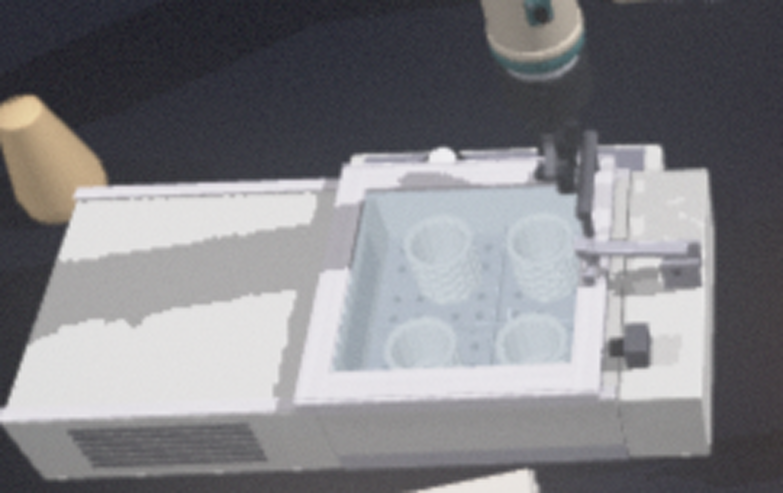

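Request:
arm_command --rows '[[[0,-2,0,0,0,0],[0,-4,0,0,0,0],[0,-6,0,0,0,0],[0,-8,0,0,0,0],[0,-8,0,0,0,0]]]'

```text
clock: 53.97
eef_pos: [478.6, -131.7, 132.4]
tool_rot: [-3.141, 0.0, -0.093]
force: [-2.5, -2.2, 0.3]
width: -0.1
```

Request:
arm_command --rows '[[[0,-2,0,0,0,0],[0,-4,0,0,0,0],[0,-4,0,0,0,0]]]'

```text
clock: 54.22
eef_pos: [479.0, -127.9, 132.4]
tool_rot: [-3.142, 0.0, -0.093]
force: [-2.5, -2.7, -1.2]
width: -0.2
```

Request:
arm_command --rows '[[[0,-2,0,0,0,0],[0,-3,0,0,0,0],[0,-3,0,0,0,0]]]'

```text
clock: 54.47
eef_pos: [479.2, -125.8, 132.5]
tool_rot: [3.141, -0.0, -0.094]
force: [-3.2, -4.5, -0.8]
width: -0.1
```

```bash
python3 snap.py scene e5 180 200 310 300 6; python3 go.py 479.4,-123.6,132,-5.2
```

```text
t 54.52 pos [ 479.2 -125.8  132.5] yaw -5.39 rp [ 1.7995e+02 -1.0000e-02] F [-2.1 -5.4 -0.2] w -0.1 q [-0.08  0.6   0.41  2.05 -0.42  0.58  0.53]
479.4,-123.6,132,-5.2 shift [0.0, -2.2, 0.5] turn [0.1, -0.0, -0.2]
```

View pics/e5.png

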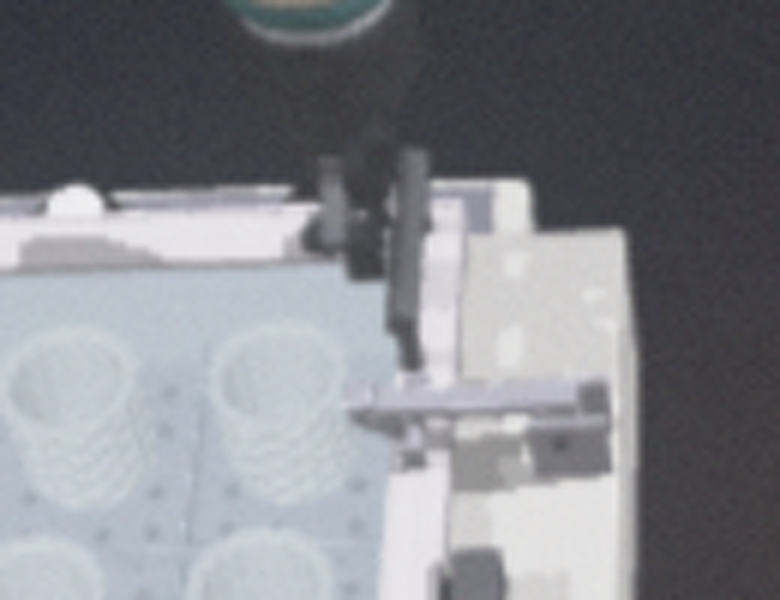

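Force is rising (bumper). Creep on.

Request:
arm_command --rows '[[[0,-1,0,0,0,0],[0,-2,0,0,0,0],[0,-2,0,0,0,0]]]'

```text
clock: 54.77
eef_pos: [479.3, -124.4, 132.5]
tool_rot: [3.14, -0.0, -0.094]
force: [-2.9, -6.6, -1.7]
width: -0.0
```

Request:
arm_command --rows '[[[0,-1,0,0,0,0],[0,-2,0,0,0,0],[0,-2,0,0,0,0]]]'

```text
clock: 55.02
eef_pos: [479.4, -122.8, 132.5]
tool_rot: [3.139, -0.0, -0.095]
force: [-3.2, -7.0, -1.4]
width: 0.0
```

Request:
arm_command --rows '[[[0,-1,0,0,0,0],[0,-2,0,0,0,0],[0,-2,0,0,0,0]]]'

```text
clock: 55.27
eef_pos: [479.5, -122.3, 132.5]
tool_rot: [3.137, -0.001, -0.096]
force: [-3.1, -10.3, -2.0]
width: 0.4
```

```bash
python3 snap.py scene e6 180 200 310 300 6; python3 go.py
```

```text
t 55.32 pos [ 479.5 -122.3  132.5] yaw -5.48 rp [ 1.7977e+02 -5.0000e-02] F [ -2.9 -10.7  -3. ] w 0.0 q [-0.09  0.6   0.41  2.05 -0.42  0.58  0.52]
```

View pics/e6.png

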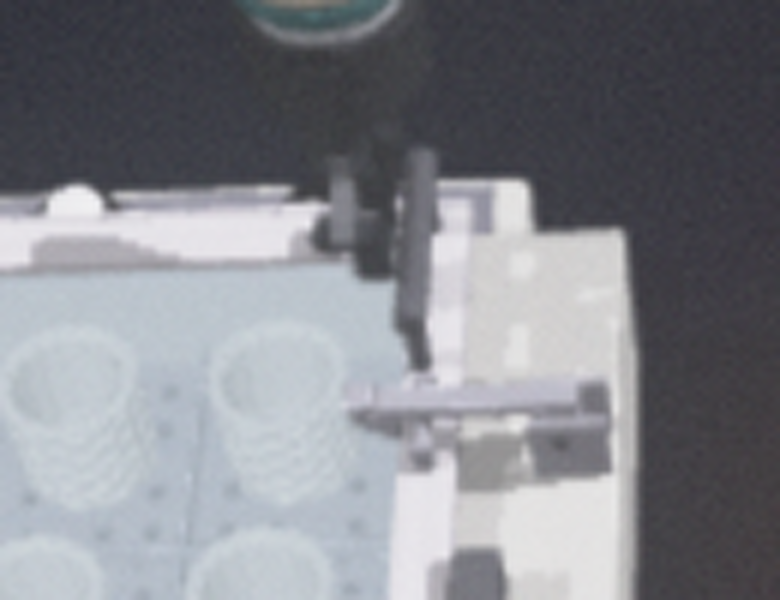

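Request:
arm_command --rows '[[[0,-1,0,0,0,0],[0,-2,0,0,0,0],[0,-2,0,0,0,0]]]'

```text
clock: 55.57
eef_pos: [479.5, -122.2, 132.6]
tool_rot: [3.135, -0.002, -0.097]
force: [-4.1, -15.3, -2.9]
width: 0.4
```

Request:
arm_command --rows '[[[0,-1,0,0,0,0],[0,-2,0,0,0,0],[0,-2,0,0,0,0]]]'

```text
clock: 55.82
eef_pos: [479.5, -122.2, 132.6]
tool_rot: [3.133, -0.002, -0.098]
force: [-6.1, -18.7, -3.5]
width: -0.0
```

Request:
arm_command --rows '[[[0,-1,0,0,0,0],[0,-2,0,0,0,0],[0,-2,0,0,0,0]]]'

```text
clock: 56.07
eef_pos: [479.5, -122.2, 132.7]
tool_rot: [3.13, -0.003, -0.1]
force: [-5.1, -22.8, -5.2]
width: -0.5
```

```bash
python3 snap.py scene e7 180 200 310 300 6; python3 go.py
```

```text
t 56.12 pos [ 479.6 -122.2  132.7] yaw -5.72 rp [ 1.7934e+02 -1.6000e-01] F [ -5.8 -22.4  -4.9] w 0.3 q [-0.1   0.6   0.42  2.05 -0.42  0.57  0.51]
```

View pics/e7.png

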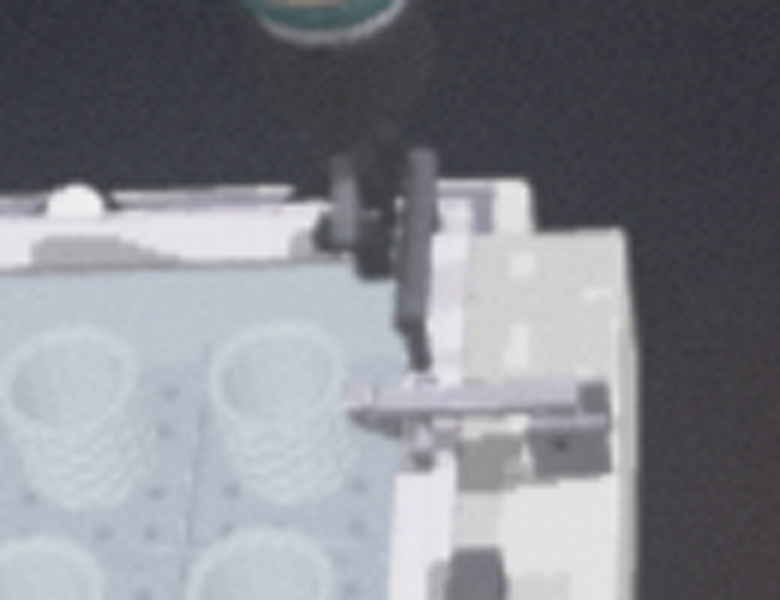

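Request:
arm_command --rows '[[[0,3,0,0,0,0],[0,6,0,0,0,0],[0,10,0,0,0,0],[0,15,0,0,0,0],[0,22,0,0,0,0],[0,30,0,0,0,0],[0,40,0,0,0,0],[0,45,0,0,0,0],[0,45,0,0,0,0]]]'

```text
clock: 56.87
eef_pos: [476.3, -159.8, 132.7]
tool_rot: [3.141, -0.001, -0.096]
force: [0.1, 1.0, 0.2]
width: 0.3
```

```bash
python3 snap.py scene f1 180 200 310 300 6; python3 go.py 469,-166,225,-5.2 388,-266,180,-5.2
```

```text
t 56.92 pos [ 476.2 -158.8  132.5] yaw -5.44 rp [ 1.8e+02 -2.0e-02] F [-0.1  0.4  0.6] w -0.1 q [-0.    0.6   0.4   2.03 -0.41  0.59  0.59]
469,-166,225,-5.2 shift [-6.5, 7.9, -92.5] turn [0.0, -0.0, -0.2]
388,-266,180,-5.2 shift [-77.6, 115.1, -47.5] turn [0.0, -0.0, -0.2]
```

View pics/f1.png

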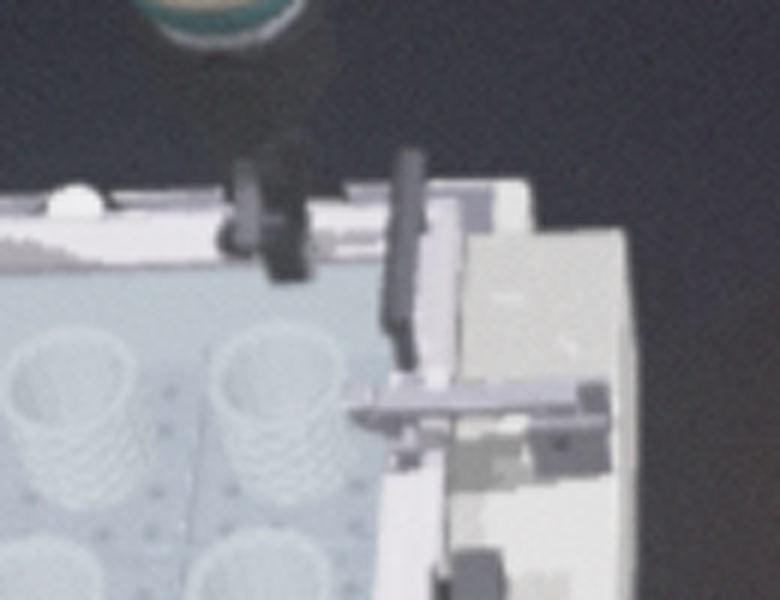

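```bash
python3 snap.py scene f2 180 200 310 300 6
python3 - <<'E'
from h import *
g=lambda n:cv2.cvtColor(load(n+".npz")["pixels"],cv2.COLOR_RGB2GRAY).astype(np.float32)
def sh(a,b,box,M=5):
    x0,y0,x1,y1=box;A=g(a);B=g(b)
    f=8;T=cv2.resize(A[y0:y1,x0:x1],None,fx=f,fy=f,interpolation=cv2.INTER_CUBIC)
    S=cv2.resize(B[y0-M:y1+M,x0-M:x1+M],None,fx=f,fy=f,interpolation=cv2.INTER_CUBIC)
    r=cv2.minMaxLoc(cv2.matchTemplate(S,T,cv2.TM_CCOEFF_NORMED));return r[1],(r[3][0]/f-M,r[3][1]/f-M)
# lower left frame corner/edge of the window (trailing part) and lower-right edge region
for box in((243,226,254,262),(240,278,262,300),(140,310,160,325)):
    for a,b in(("e7","e5"),("e7","f1"),("e7","f2"),("e7","e6")): print(box,a,b,sh(a,b,box))
s=load("e7.npz")
q=np.array([545.5,-225]);c,n=np.cos(-.091),np.sin(-.091)
for y in(110,105):
    p=[q[0]+c*-75-n*y,q[1]+n*-75+c*y,152];print(proj(s,np.array(p)))
# hook region: difference to initial
for b in("d3","e4","e5","e7","f1","f2"):
    print(b,sh("d3",b,(258,262,282,272)))
E
```

```text
(243, 226, 254, 262) e7 e5 (0.9912209510803223, (-1.375, 0.125))
(243, 226, 254, 262) e7 f1 (0.6559499502182007, (-1.75, 0.0))
(243, 226, 254, 262) e7 f2 (0.6580446362495422, (-1.75, 0.0))
(243, 226, 254, 262) e7 e6 (0.9975641369819641, (0.0, 0.0))
(240, 278, 262, 300) e7 e5 (0.9757442474365234, (-1.125, 0.0))
(240, 278, 262, 300) e7 f1 (0.9372346997261047, (-1.875, 0.125))
(240, 278, 262, 300) e7 f2 (0.9385364651679993, (-1.875, 0.125))
(240, 278, 262, 300) e7 e6 (0.9989582896232605, (0.0, 0.0))
(140, 310, 160, 325) e7 e5 (0.9897507429122925, (-1.375, 0.125))
(140, 310, 160, 325) e7 f1 (0.9891715049743652, (-2.375, 0.125))
(140, 310, 160, 325) e7 f2 (0.9893292188644409, (-2.375, 0.125))
(140, 310, 160, 325) e7 e6 (0.9991565346717834, (0.0, 0.0))
[247.35027448 239.44181923]
[245.40497744 239.51165578]
d3 (0.9963042140007019, (-0.125, 0.0))
e4 (0.9459545612335205, (0.125, -0.25))
e5 (0.9756086468696594, (0.0, 0.0))
e7 (0.9760829210281372, (0.0, 0.0))
f1 (0.977415919303894, (0.0, 0.0))
f2 (0.9777864813804626, (0.0, 0.0))
```

View pics/f2.png

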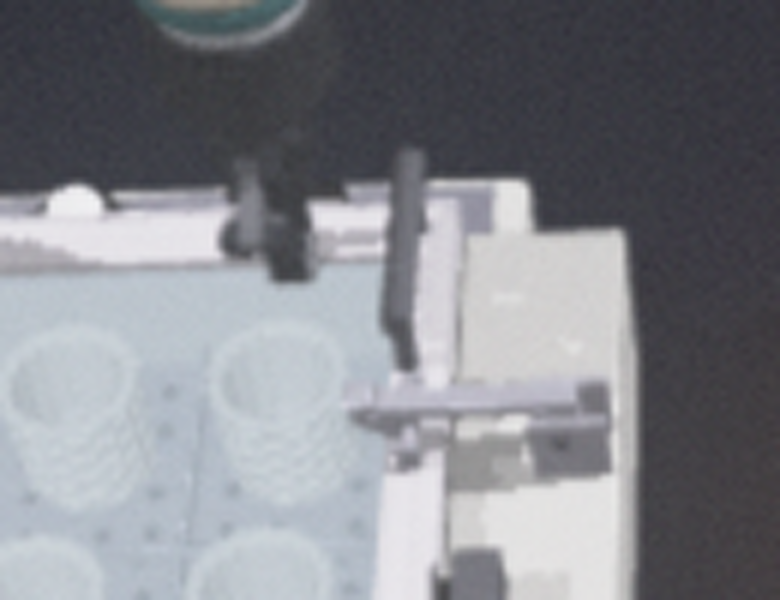

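```bash
python3 - <<'E'
from m4 import *
d=load("d4.npz");s=load("f2.npz")
hs=d["pixels"][270:305,430:465].astype(int);m=(hs.min(-1)>215)
n,L,st,ce=cv2.connectedComponentsWithStats(m.astype(np.uint8));print(st[1:],ce[1:]+[430,270])
for c in ce[1:]+[430,270]: print(rayz(d,c[:1],c[1:],90.))
g=s["pixels"][225:245,180:215].astype(int)
n,L,st,ce=cv2.connectedComponentsWithStats((g.min(-1)>200).astype(np.uint8));print(st[1:],ce[1:]+[180,225])
s=load("d3.npz");g=s["pixels"][225:245,180:215].astype(int)
n,L,st,ce=cv2.connectedComponentsWithStats((g.min(-1)>215).astype(np.uint8));print(st[1:],ce[1:]+[180,225])
for c in ce[1:]+[180,225]: print(rayz(s,c[:1],c[1:],90.))
E
python3 go.py 476,-159,225,-5.2 388,-266,200,85
```

```text
[[  0   0  35   7 141]
 [  0   5   1   1   1]
 [  2   6   5   1   5]
 [ 11   7   6   1   6]
 [ 23   8   4   1   4]
 [ 32   9   1   1   1]
 [ 10  11   9   9  64]
 [  0  23  35   6  59]] [[447.46808511 272.40425532]
 [430.         275.        ]
 [434.         276.        ]
 [443.5        277.        ]
 [454.5        278.        ]
 [462.         279.        ]
 [444.125      285.453125  ]
 [446.38983051 295.3559322 ]]
[[ 422.66467151 -275.47011027   90.        ]]
[[ 414.88213872 -229.11224905   90.        ]]
[[ 412.44839162 -239.63862061   90.        ]]
[[ 410.30264969 -264.69580876   90.        ]]
[[ 408.23584067 -293.70837669   90.        ]]
[[ 405.98756864 -313.46039152   90.        ]]
[[ 388.07768921 -265.85110042   90.        ]]
[[ 362.27933414 -271.22265325   90.        ]]
[[  0   6  35  13 269]] [[198.58364312 238.10408922]]
[[ 8  6  9  7 43]
 [ 0 15 35  4 88]] [[192.09302326 234.1627907 ]
 [197.21590909 241.64772727]]
[[ 387.57200125 -264.42749304   90.        ]]
[[ 416.60499056 -249.84040245   90.        ]]
t 56.97 pos [ 476.2 -158.   132.4] yaw -5.39 rp [-179.97    0.  ] F [-0.1  0.4  0.4] w -0.2 q [-0.    0.6   0.4   2.03 -0.41  0.59  0.59]
476,-159,225,-5.2 shift [-0.1, 0.9, -92.6] turn [-0.0, 0.0, -0.2]
388,-266,200,85 shift [-77.7, 115.7, -67.6] turn [-0.0, -0.0, -90.4]
```

Request:
arm_command --rows '[[[0,3,-10,0,0,0],[0,3,-30,0,0,0],[0,3,-55,0,0,0],[0,3,-78,0,0,-3],[-2,8,-90,0,0,-9],[-8,16,-92,0,0,-15],[-14,25,-92,0,0,-21],[-20,33,-92,0,0,-27],[-26,42,-92,0,0,-33],[-32,50,-92,0,0,-39],[-38,58,-92,0,0,-45],[-44,67,-92,0,0,-51],[-50,76,-92,0,0,-57],[-56,84,-92,0,0,-63],[-62,93,-90,0,0,-69],[-68,102,-85,0,0,-75],[-73,109,-78,0,0,-81],[-77,115,-70,0,0,-87],[-78,116,-68,0,0,-90.4],[-78,116,-68,0,0,-90.4]]]'

```text
clock: 58.63
eef_pos: [386.8, -266.5, 200.5]
tool_rot: [-3.141, -0.0, 1.485]
force: [-0.5, 1.2, -0.3]
width: 0.1
```

```bash
python3 snap.py scene g1 140 180 310 310 4.6; python3 go.py 388,-265.5,110,85
```

```text
t 58.68 pos [ 387.5 -266.3  200.8] yaw 84.94 rp [-179.99    0.  ] F [ 0.5 -0.6 -0.8] w -0.2 q [ 0.5   0.42  0.06  2.04 -0.04  0.68  2.07]
388,-265.5,110,85 shift [0.8, 0.5, 90.8] turn [-0.0, 0.0, -0.1]
```

View pics/g1.png

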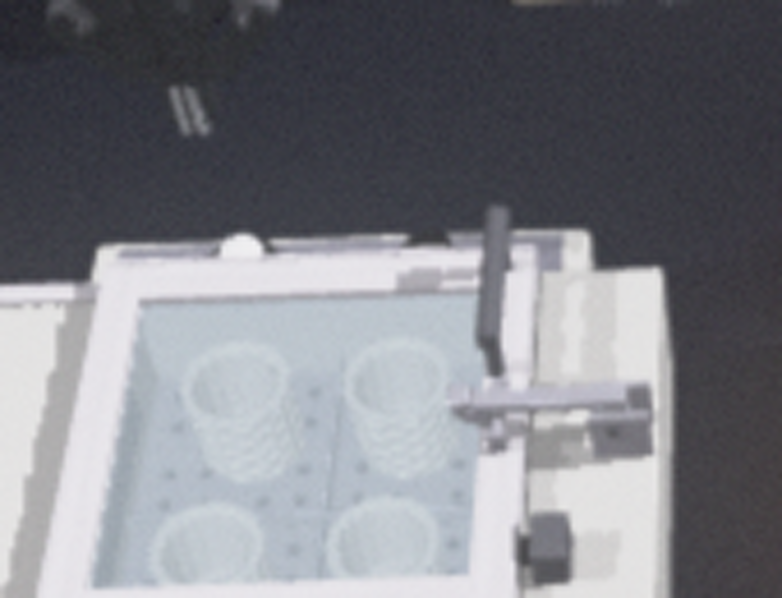

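Window shut, hook down behind the pin at (480,420). Down towards the button.

Request:
arm_command --rows '[[[1,0,12,0,0,0],[1,0,30,0,0,0],[1,0,50,0,0,0],[1,0,70,0,0,0],[1,0,84,0,0,0],[1,0,91,0,0,0],[1,0,96,0,0,0],[1,0,96,0,0,0],[1,0,96,0,0,0]]]'

```text
clock: 59.43
eef_pos: [388.3, -265.3, 105.0]
tool_rot: [3.141, 0.001, 1.484]
force: [-0.6, 0.4, -0.3]
width: -0.1
```

```bash
python3 snap.py scene g2 140 180 310 310 4.6; python3 go.py 388,-265.5,84,85
```

```text
t 59.48 pos [ 388.4 -265.5  105.2] yaw 85.04 rp [1.7993e+02 4.0000e-02] F [-0.2  0.6  0.1] w 0.0 q [ 0.51  0.59  0.04  2.12 -0.05  0.43  2.08]
388,-265.5,84,85 shift [-0.1, -0.4, 21.2] turn [0.1, 0.0, 0.0]
```

View pics/g2.png

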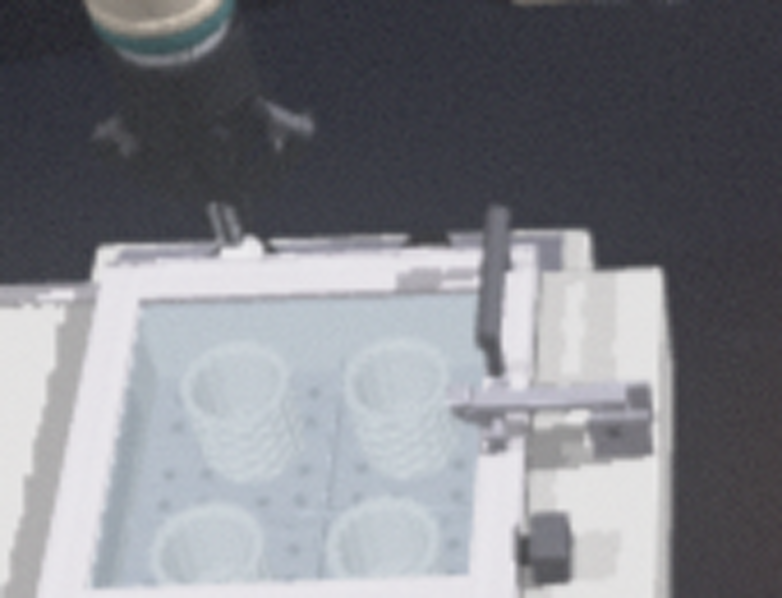

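Request:
arm_command --rows '[[[0,0,5,0,0,0],[0,0,10,0,0,0],[0,0,13,0,0,0],[0,0,15,0,0,0],[0,0,15,0,0,0]]]'

```text
clock: 59.9
eef_pos: [388.3, -265.5, 89.4]
tool_rot: [3.141, 0.0, 1.484]
force: [1.1, -0.5, 4.1]
width: 0.2
```

Request:
arm_command --rows '[[[0,0,1.5,0,0,0],[0,0,3,0,0,0],[0,0,3,0,0,0]]]'

```text
clock: 60.15
eef_pos: [388.2, -265.5, 87.8]
tool_rot: [3.14, 0.001, 1.484]
force: [-0.3, 1.7, 17.7]
width: 0.0
```

Request:
arm_command --rows '[[[0,0,1,0,0,0],[0,0,2,0,0,0],[0,0,2,0,0,0],[0,0,2,0,0,0]]]'

```text
clock: 60.48
eef_pos: [388.3, -265.5, 87.4]
tool_rot: [3.139, 0.001, 1.484]
force: [-5.0, 3.3, 37.0]
width: 0.1
```

Request:
arm_command --rows '[[[0,0,-2,0,0,0],[0,0,-4,0,0,0],[0,0,-4,0,0,0]]]'

```text
clock: 60.73
eef_pos: [388.2, -265.4, 89.2]
tool_rot: [3.14, 0.001, 1.484]
force: [0.3, 0.0, 4.2]
width: 0.3
```

```bash
python3 snap.py scene g3 165 195 245 255 9.5; python3 snap.py top g4 380 240 500 310 6; python3 go.py 388,-265.5,84,85
```

```text
t 60.83 pos [ 388.3 -265.5   88.7] yaw 85.04 rp [1.7993e+02 3.0000e-02] F [ 1.6 -0.2  4.5] w -0.2 q [ 0.52  0.62  0.04  2.13 -0.06  0.39  2.08]
388,-265.5,84,85 shift [-0.0, -0.3, 4.7] turn [0.1, 0.0, 0.0]
```

View pics/g3.png

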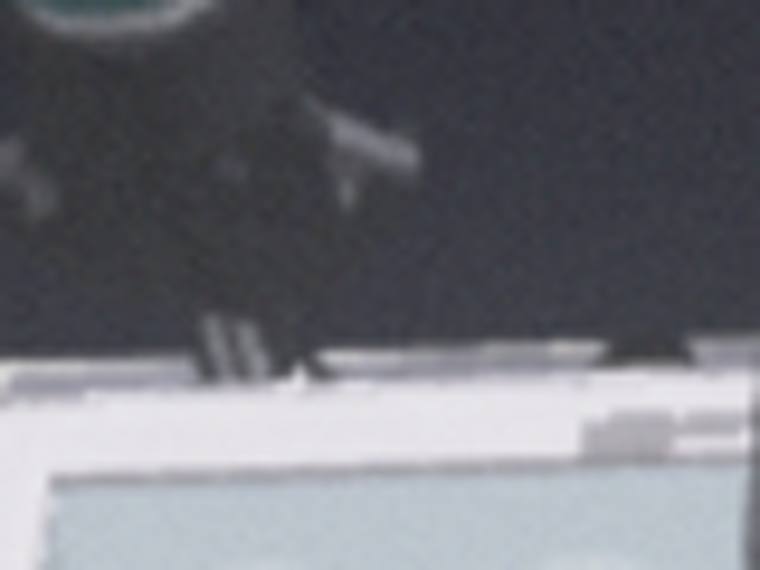

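View pics/g4.png

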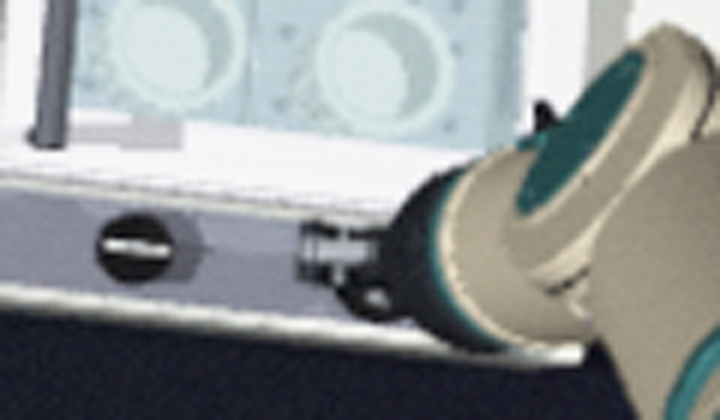

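Request:
arm_command --rows '[[[0,0,-1,0,0,0],[0,0,-1.5,0,0,0],[0,0,-1.5,0,0,0],[0,0,-1.5,0,0,0]]]'

```text
clock: 61.17
eef_pos: [388.2, -265.4, 89.9]
tool_rot: [3.141, 0.0, 1.484]
force: [0.5, -0.7, 2.8]
width: -0.1
```

Run:
```python
from cell import sensors,get_image
import numpy as np
F=[]
for _ in range(4): s=sensors.read_state();F.append(np.r_[s["eef_pos"][2],s["force"]]);get_image("top")
print(np.array(F).round(2))
```

```text
[[89.92  0.5  -0.66  2.81]
 [89.94  2.13 -0.98  4.16]
 [89.91  2.15 -1.53  3.59]
 [89.95  1.56 -1.01  3.31]]
```

Request:
arm_command --rows '[[[0,0,-1,0,0,0],[0,0,-1.5,0,0,0],[0,0,-1.5,0,0,0],[0,0,-1.5,0,0,0]]]'

```text
clock: 61.7
eef_pos: [387.6, -265.1, 91.4]
tool_rot: [-3.141, -0.0, 1.484]
force: [1.7, -1.0, 2.9]
width: -0.3
```

Run:
```python
from cell import sensors,get_image
import numpy as np
F=[]
for _ in range(4): s=sensors.read_state();F.append(np.r_[s["eef_pos"][2],s["force"]]);get_image("top")
print(np.array(F).round(2))
```

```text
[[91.4   1.69 -1.03  2.88]
 [91.39  1.76 -1.12  3.74]
 [91.38  1.19 -0.31  3.58]
 [91.36  1.37 -1.7   3.61]]
```

Request:
arm_command --rows '[[[0,0,-2,0,0,0],[0,0,-4,0,0,0],[0,0,-4,0,0,0],[0,0,-4,0,0,0]]]'

```text
clock: 62.23
eef_pos: [386.9, -264.6, 95.2]
tool_rot: [-3.14, -0.001, 1.484]
force: [-0.4, 0.5, -0.3]
width: -0.0
```

Run:
```python
from cell import sensors,get_image
import numpy as np
F=[]
for _ in range(4): s=sensors.read_state();F.append(np.r_[s["eef_pos"][2],s["force"]]);get_image("top")
print(np.array(F).round(2))
```

```text
[[ 9.524e+01 -3.600e-01  4.900e-01 -3.500e-01]
 [ 9.521e+01 -1.400e-01 -2.400e-01  6.700e-01]
 [ 9.520e+01  1.200e-01 -7.500e-01  3.000e-01]
 [ 9.522e+01 -1.000e-02  2.200e-01 -1.000e-01]]
```

Request:
arm_command --rows '[[[0,0,-10,0,0,0],[0,0,-30,0,0,0],[0,0,-60,0,0,0],[0,0,-95,0,0,0],[0,0,-125,0,0,0],[20,0,-135,0,0,0],[50,0,-135,0,0,0],[90,0,-135,0,0,0],[130,20,-135,0,0,0],[170,40,-135,0,0,0],[210,60,-135,0,0,0],[240,70,-135,0,0,0],[260,70,-135,0,0,0],[260,70,-135,0,0,0],[260,70,-135,0,0,0]]]'

```text
clock: 63.68
eef_pos: [479.6, -10.9, 230.1]
tool_rot: [-3.14, 0.0, 1.488]
force: [-0.1, -0.4, -0.8]
width: -0.1
```

```bash
python3 snap.py scene h1 0 0 640 480 1.25; python3 snap.py scene h2 140 180 310 310 4.6;python3 snap.py top h3 0 0 640 480 1.25;python3 go.py
```

```text
t 63.83 pos [479.4 -13.8 230.4] yaw 84.91 rp [-1.7997e+02  5.0000e-02] F [ 0.4 -0.  -0.2] w -0.1 q [-0.04  0.39  0.02  1.98 -0.01  0.77  1.46]
```

View pics/h1.png

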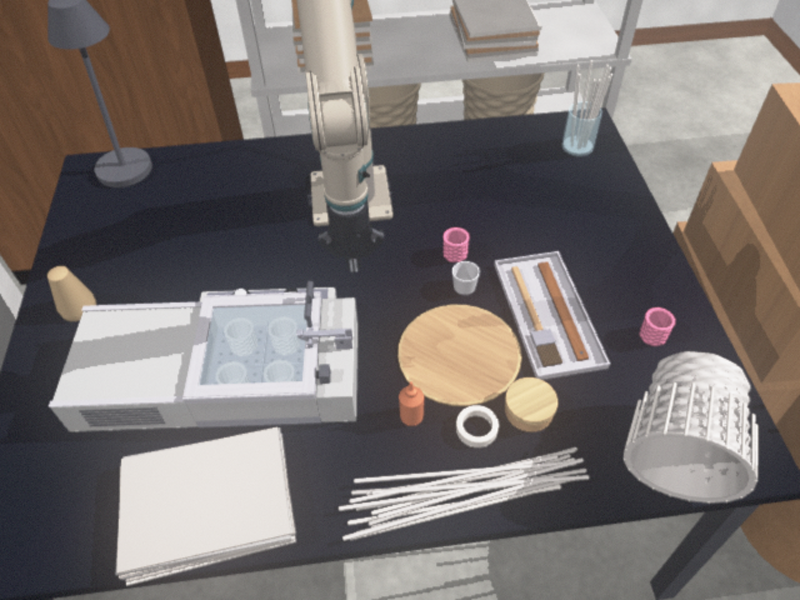

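View pics/h2.png

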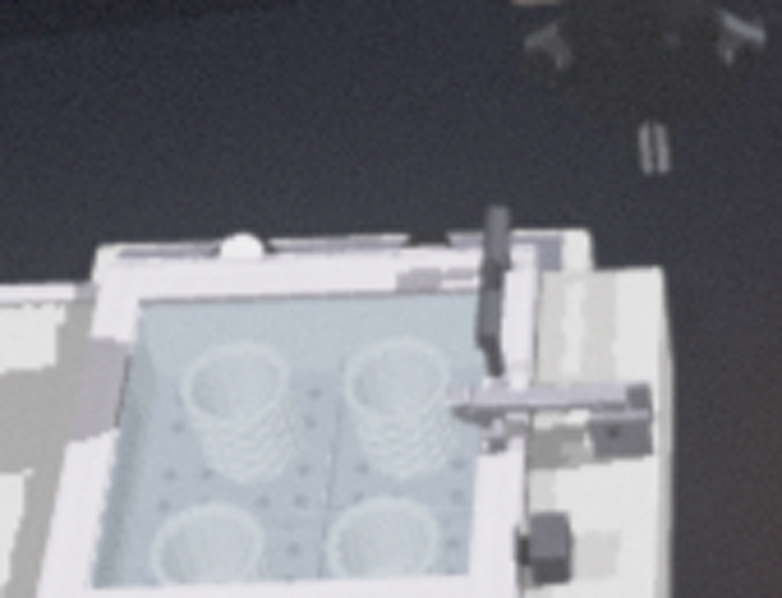

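View pics/h3.png

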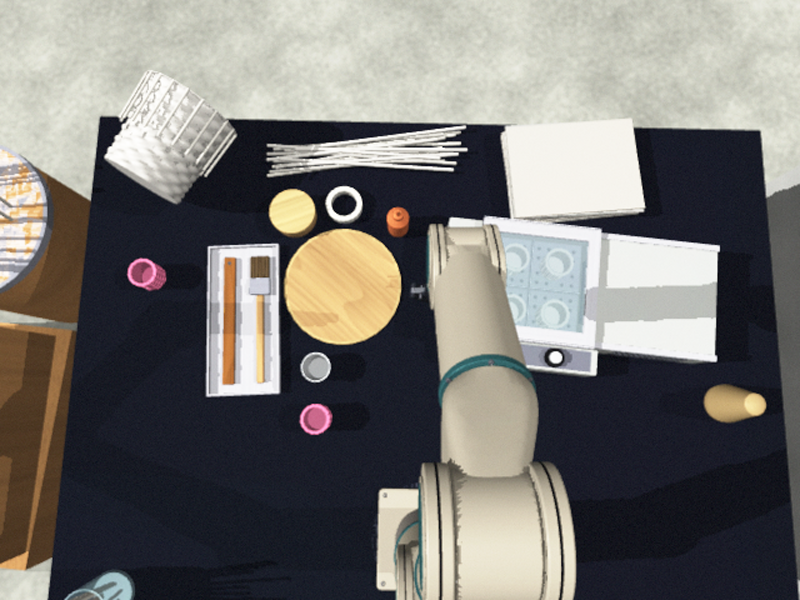

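Run:
```python
from cell import order
print(order.finish_job())
```

```text
the job is handed in; nothing more can be done
None
```

I finished the job and handed it in at about 64 s of the 210 s allowed.

**What I did**
- I laid the lath and the brush lengthwise in the tray.
- All four white pots stand upright in the box, one to a compartment. I left the pink look-alikes, cup, bottle, tape roll and round box alone.
- I pushed the window to its hard stop and let it settle back. After that I pressed the start button.

**What the last checks showed**
- **Tray and pots:** The final pictures show both tools inside the tray, the board empty, all four pots upright under the pane, and the other objects looking unmoved.
- **Window:** It settled about 5–6 mm back from the hard stop, so roughly 0.261–0.262 m. The hook sits at its down position. I did not test the latch by pulling on the window.
- **Start button:** It bottomed out about 3.5 mm higher than I expected from the tool position. On release I felt a springy 3–4 N that fell to zero, which fits a full press of about 6 mm with the closed fingertips reaching beyond the tool point.
- **Highest force:** The wrist force reached 37 N at the bottom of the button press, the highest I saw.

I did not see any pot get knocked aside during the run.

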